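Clamp a row of seal blanks in an engraving vise with a fold-away crank grip

ROBOT

A 6-joint arm with a two-finger parallel gripper is mounted at the origin on the work surface. World frame = base frame: x ahead of the robot, y to its left, z up, the work surface at z = 0. Lengths are in m, angles in rad, forces in N, time in s.
With the tool pointing down it reaches from about 0.35 to 0.775 m from the base axis. Payload 5.5 kg.
Tool frame: the origin (TCP) lies at the very end of the fingers, on their centre line; the grasp point (between the pads) lies 19 mm behind it (grip_point_offset is the distance from the TCP to the grasp point, in m); z points along the fingers, y is the direction in which the jaws open and shut (so a half turn about z gives the same grasp; the last joint's range is limited). The gripper opens to 85 mm and grips with 20 to 120 N. Pads are 22 mm wide; open, the fingers measure 114 mm over their backs; the gripper's body (76 mm by 85 mm) begins 54 mm behind the grasp point. The pads swing forward as they close: fully open they stand 13 mm farther back than shut.
Start: joints at [1.082, 0.313, 0.046, 1.304, 0, 1.431], TCP at [0.197, 0.54, 0.231] pointing down, gripper open.
Joint ranges: [-2.76, 2.76], [-0.86, 1.69], [-1.03, 1.26], [-2.2, 2.34], [-1.47, 1.5], [-3.14, 3.14]. Speed limits (rad/s): [2.57, 2.57, 3.14, 3.14, 3.14, 3.14].

INTERFACE

Orientations are given as a unit quaternion [w, x, y, z].
In Python, from workcell import * gives the robot as it stands.
- The arm moves only by the shell command python3 -m crank 'ROWS' [OPENING] [FORCE]. ROWS is a JSON object of lists of equal length, an entry for each row: "travel": the shift along the tool's x, y, z in units of 40 mm (1.0 is 40 mm), a list of three; "turn": the turn about the tool's z in rad. In form: {"travel": [[x, y, z], ...], "turn": [turn, ...]}. A call has 1 to 5 rows; each row is the pose to reach, as a shift and turn from the pose commanded when the call began, along the tool's axes at that moment; what a row does not reach only later rows make up. A row lasts 1/12 s, in which the tool goes at most 41.7 mm and 7.16 degrees, less where a joint would pass 70% of its speed; a pose out of reach is approached as far as the arm can. A call with a gripper value outside its range is refused whole. OPENING is the finger opening in mm, from 0 to 85.4, set as the call begins (- or left out, the last holds). The fingers move at their own pace and stop on an object; FORCE is the grip in N (left out, the last holds). Time passes only in rows, so rows that repeat a pose let the fingers close. It gives the time, the measured TCP pose, the force and the opening at its end, in the units of the state.
- get_state(): the state, without advancing time (a new reading comes with each control period).
- read_camera(name): name is "scene" or "top" or "wrist"; returns a dict with "image" (384x512x3 uint8, red, green, blue), "K" (3x3 intrinsics, pixels), "R" (3x3) and "t" (3): a world point X has camera coordinates R X + t. Camera axes: x right, y down, z forward; pixel columns grow to the right and rows downward; lengths in m; the calibration is good to about 2 mm. A picture is of the moment at which its call begins. There is no depth.
- hand_in(): hands the job in, once; it reports no verdict.
The state is a dict: "clock": time; "joint_pos": joint angles; "qvel": joint speeds; "tau": joint torques, N m; "tcp_pos": TCP position; "orientation": TCP orientation; "wrist_force": force on the tool from outside, world axes, zero at the start; "ft_torque": the same for the moment, N m; "finger_gap": finger opening in m.
Only numpy, scipy, OpenCV 4.12 (cv2) and the standard library are available. Lean on these libraries where they do the work, as an engineer would, in place of code of your own. Each camera call takes 0.05 s, during which the arm holds its last target. There are 200 camera calls.

TASK

Set up the vise for engraving: swing the folding grip of its crank fully out to the working position, crank the jaws open, stand every green stone seal blank from the table upright on the vise bed in one row between the jaws, sides flat to the jaws, and crank the jaws shut with the grip still folded out until every blank is firmly gripped. Then fold the grip back flat against the crank arm, leaving the jaws tight and the jar, wooden clamp and phone where they lie.

Things in the scene. Friction and masses are not known exactly. Their poses are not given: they have to be found in the camera images.
- vise: fixed blue cast-iron vise with steel bed. Origin: table level under its middle. Its x runs along the jaws, y along the screw, crank at the -y end. Foot flange 230 mm in x, y -125 to +100 mm, 14 mm high; body and bed 200 mm in x, y -110 to +95 mm. Bed top 82 mm above the table, jaw tops 112 mm. Fixed jaw: gripping face at y = +30 mm looking to -y; it reaches back to y = +85 mm.
- jaw_fixed: steel plate of the fixed jaw, 200 (x) x 10 (y) x 30 mm high, on the bed; origin: centre of its underside, 5 mm behind its gripping face; axes as the vise's.
- jaw_moving: steel plate of the moving jaw, 200 (x) x 10 (y) x 29 mm high, top 112 mm above the table; origin at bed height in the middle of its gripping face, which looks to +y; axes as the vise's. The carriage behind it reaches 46 mm back from the face.
- carriage (a joint): travel of the moving jaw (m); the gap between the jaw faces is 26.5 mm + this value. Driven by the crank, 8 mm per full turn: value = 0.008 / (2 pi) x crank angle. Stops at -6 mm and +18.5 mm (45 mm gap).
- crank (a joint): crank angle about the screw (rad, counts turns). 0 or any whole turn = arm straight up; at angle a the arm points along (-sin a, 0, cos a) in the vise frame. Growing = opening, counter-clockwise seen from the crank end. Starts within 0.45 of 0. Stiff (0.15 N m, 3.5 N at the grip), self-locking. Jaws meet the 35 mm blanks near 6.7; tightening takes 0.1 to 0.3 rad more (to smaller values).
- fold (a joint): angle of the fold-away grip on the crank arm (rad): 0 = stowed flat along the outer side of the arm, free end pointing back across the hub; 1.571 = fully out, square to the arm, pointing away from the vise (vise -y), the working position. Stops at both ends; stays where left (friction 0.06 N m, 2 N at the grip's middle). Starts at 0 to 0.15.
- screw (a point): fixed point on the screw axis (the vise's y direction), 66 mm above the table, 161 mm from the vise origin towards vise -y: the crank turns about it, and the grip's hinge pin circles in its plane. Turning is heavier when fast (up to 5 N at the grip); about 8 N at the grip is firmly tight.
- hinge (a point): middle of the grip's hinge pin: 45 mm from the screw axis along the crank arm, 16 mm outside the arm's mid-plane. The arm is a flat steel bar 13 mm wide, 9 mm thick, from the hub (18 mm across) to 49 mm out; arm, lug and pin are no wider than the grip.
- grip (a point): middle of the black grip sleeve, on its axis, 35 mm from the hinge pin. Sleeve: 18 mm diameter, 50 mm long (10 to 60 mm from the pin, then a 4 mm end cap), spins freely on its spindle. Stowed, 2.5 mm of air lies between sleeve and arm. Folded out, its axis is parallel to the screw, 45 mm from the screw axis; at the bottom of a turn it is 21 mm above the table.
- bed (a point): point on the bed (82 mm above the table) at the foot of the fixed jaw's gripping face, midway along the jaw; axes as the vise's. Blanks go on its -y side.
- blank1: a seal blank, one of two to four (an absent one has no pose): plain square prism of greenish-grey stone, 35 x 35 x 50 mm tall, about 0.17 kg, standing loose on the table on a 35 x 35 end. Origin: centre of its underside; z up its length, x and y square to its sides. All are the same size.
- blank2: a seal blank, one of two to four (an absent one has no pose): plain square prism of greenish-grey stone, 35 x 35 x 50 mm tall, about 0.17 kg, standing loose on the table on a 35 x 35 end. Origin: centre of its underside; z up its length, x and y square to its sides. All are the same size.
- blank3: a seal blank, one of two to four (an absent one has no pose): plain square prism of greenish-grey stone, 35 x 35 x 50 mm tall, about 0.17 kg, standing loose on the table on a 35 x 35 end. Origin: centre of its underside; z up its length, x and y square to its sides. All are the same size.
- blank4: a seal blank, one of two to four (an absent one has no pose): plain square prism of greenish-grey stone, 35 x 35 x 50 mm tall, about 0.17 kg, standing loose on the table on a 35 x 35 end. Origin: centre of its underside; z up its length, x and y square to its sides. All are the same size.
- paste_jar: bystander: round lidded porcelain seal-paste jar, white with a blue lid, 66 mm across, 37 mm high, loose; origin: centre of its underside.
- wood_clamp: bystander: small wooden hand clamp, 100 x 50 x 45 mm, loose; origin: centre of its underside.
- phone: bystander: black phone lying flat, 72 x 150 x 8 mm, loose; origin: centre of its underside.

How it is judged:
On the way, in this order (a step that is already met when the one before it is completed fails the run):
1. the crank grip is folded fully out (value of joint fold above 1.4 rad), for 0.2 s.
2. with the grip out, the jaws are cranked open wider than the blanks (gap over 36 mm) (value of joint fold above 1.2 rad and value of joint carriage above 0.0095 m), for 0.2 s.
3. with the grip still out, every blank stands square between the jaws and is gripped by both (value of joint fold above 1.2 rad and z of blank1 in the frame of vise between 0.079 and 0.086 m and x of blank1 in the frame of vise between -0.09 and 0.09 m and y of blank1 in the frame of vise between 0 and 0.03 m and angle between each of blank1, blank2, blank3, blank4's own z axis and vertical below 0.06 rad and (angle between the x axis of blank1 and the x axis of vise, either way round below 0.06 rad or angle between the y axis of blank1 and the x axis of vise, either way round below 0.06 rad) and contact force between each of blank1, blank2, blank3, blank4 and jaw_fixed above 4 N and contact force between each of blank1, blank2, blank3, blank4 and jaw_moving above 4 N and z of blank2 in the frame of vise between 0.079 and 0.086 m and x of blank2 in the frame of vise between -0.09 and 0.09 m and y of blank2 in the frame of vise between 0 and 0.03 m and (angle between the x axis of blank2 and the x axis of vise, either way round below 0.06 rad or angle between the y axis of blank2 and the x axis of vise, either way round below 0.06 rad) and z of blank3 in the frame of vise between 0.079 and 0.086 m and x of blank3 in the frame of vise between -0.09 and 0.09 m and y of blank3 in the frame of vise between 0 and 0.03 m and (angle between the x axis of blank3 and the x axis of vise, either way round below 0.06 rad or angle between the y axis of blank3 and the x axis of vise, either way round below 0.06 rad) and z of blank4 in the frame of vise between 0.079 and 0.086 m and x of blank4 in the frame of vise between -0.09 and 0.09 m and y of blank4 in the frame of vise between 0 and 0.03 m and (angle between the x axis of blank4 and the x axis of vise, either way round below 0.06 rad or angle between the y axis of blank4 and the x axis of vise, either way round below 0.06 rad)), for 0.3 s.
At the end, for the whole second after the job is handed in: Every blank present stands upright (within 0.06 rad) on the bed in one row between the jaws, its origin within 90 mm of the jaw's middle, sides parallel to the jaws within 0.06 rad, at rest, pressed by both jaw plates with more than 4 N each; the grip is folded back to within 0.2 rad of stowed (value of joint fold below 0.2 rad and z of blank1 in the frame of vise between 0.079 and 0.086 m and x of blank1 in the frame of vise between -0.09 and 0.09 m and y of blank1 in the frame of vise between 0 and 0.03 m and angle between each of blank1, blank2, blank3, blank4's own z axis and vertical below 0.06 rad and (angle between the x axis of blank1 and the x axis of vise, either way round below 0.06 rad or angle between the y axis of blank1 and the x axis of vise, either way round below 0.06 rad) and contact force between each of blank1, blank2, blank3, blank4 and jaw_fixed above 4 N and contact force between each of blank1, blank2, blank3, blank4 and jaw_moving above 4 N and z of blank2 in the frame of vise between 0.079 and 0.086 m and x of blank2 in the frame of vise between -0.09 and 0.09 m and y of blank2 in the frame of vise between 0 and 0.03 m and (angle between the x axis of blank2 and the x axis of vise, either way round below 0.06 rad or angle between the y axis of blank2 and the x axis of vise, either way round below 0.06 rad) and z of blank3 in the frame of vise between 0.079 and 0.086 m and x of blank3 in the frame of vise between -0.09 and 0.09 m and y of blank3 in the frame of vise between 0 and 0.03 m and (angle between the x axis of blank3 and the x axis of vise, either way round below 0.06 rad or angle between the y axis of blank3 and the x axis of vise, either way round below 0.06 rad) and z of blank4 in the frame of vise between 0.079 and 0.086 m and x of blank4 in the frame of vise between -0.09 and 0.09 m and y of blank4 in the frame of vise between 0 and 0.03 m and (angle between the x axis of blank4 and the x axis of vise, either way round below 0.06 rad or angle between the y axis of blank4 and the x axis of vise, either way round below 0.06 rad) and linear speed of each of blank1, blank2, blank3, blank4 below 0.02 m/s); the robot touches nothing.
It fails at once if the paste jar is pushed more than 30 mm (distance of paste_jar from where it was at the start of the episode above 0.03 m).
It fails at once if the wood clamp is pushed more than 30 mm (distance of wood_clamp from where it was at the start of the episode above 0.03 m).
It fails at once if the phone is pushed more than 30 mm (distance of phone from where it was at the start of the episode above 0.03 m).
Of blank1, blank2, blank3, blank4 only 2 to 4 are there at a start; the rules pass over those that are not, and their reading is None.
At some moment in a run one of blank1, blank2, blank3, blank4 may be knocked a few centimetres aside while the robot is not near it.
It also fails if it takes over 210 s, if anything falls off the work surface, if the arm or the gripper's body presses on something with over 40 N, if the wrist force passes 120 N, or if a joint passes its speed limit or range.

## Working session

There is one attempt and no reset: what is moved stays moved. The work goes in short steps, Python scripts to look and compute and a shell command to move; the robot and the scene stay as the last step left them, time stands still between calls to the robot, and variables do not carry over. Pictures are saved under pics/ and viewed, about 12 in all and at most 16, crops included, and the job is handed in when it is done.

```bash
ls; mkdir -p pics
cat > h.py <<'E'
from workcell import *
import numpy as np, cv2
from scipy.spatial.transform import Rotation as Ro
def snap(n,f):
    c=read_camera(n); cv2.imwrite('pics/'+f,cv2.cvtColor(c['image'],cv2.COLOR_RGB2BGR)); return c
def ray(c,u,v,z):
    d=c['R'].T@np.linalg.inv(c['K'])@np.array([u,v,1.]); o=-c['R'].T@c['t']
    return o+d*(z-o[2])/d[2]
def proj(c,X):
    p=c['K']@(c['R']@np.array(X)+c['t']); return p[:2]/p[2]
def toolR():
    q=get_state()['orientation']; return Ro.from_quat([q[1],q[2],q[3],q[0]]).as_matrix()
E
python3 - <<'E'
from h import *
import pickle
cs={n:snap(n,n+'0.png') for n in('scene','top','wrist')}
pickle.dump(cs,open('c0.pkl','wb'))
for n,c in cs.items(): print(n,np.round(-c['R'].T@c['t'],3),np.round(c['R'],2).tolist(),c['K'][0])
s=get_state();print(s); print(toolR().round(3))
a=[cv2.imread(f'pics/{n}0.png') for n in('scene','top')]
cv2.imwrite('pics/top_s.png',cv2.resize(a[1],(800,600)));cv2.imwrite('pics/scene_s.png',cv2.resize(a[0],(800,600)))
E
```

```text
pics
scene [1.216 0.683 1.019] [[-0.76, 0.65, 0.01], [0.45, 0.53, -0.72], [-0.48, -0.54, -0.69]] [400.82112247   0.         259.16815185]
top [ 0.461 -0.01   1.437] [[0.01, -1.0, 0.01], [-0.99, -0.01, -0.12], [0.12, -0.0, -0.99]] [451.23666721   0.         253.83323054]
wrist [0.128 0.565 0.373] [[0.34, 0.94, -0.0], [0.9, -0.33, 0.29], [0.27, -0.1, -0.96]] [267.12798968   0.         253.84619774]
{'clock': 0.15, 'joint_pos': array([1.08244236e+00, 3.13844943e-01, 4.52745816e-02, 1.30359877e+00,
       1.99781832e-05, 1.43123694e+00]), 'qvel': array([-0.00121202, -0.00086832,  0.00320187,  0.00029415, -0.00155438,
       -0.00076384]), 'tau': array([ 2.10943581e-03, -4.81065631e+01,  2.98815000e+01,  1.39242524e-02,
       -1.61298976e-04,  2.18007466e-05]), 'tcp_pos': array([0.19632389, 0.54005861, 0.23061818]), 'orientation': array([-2.21478965e-04,  1.73514565e-01,  9.84831064e-01, -6.49766796e-04]), 'wrist_force': array([ 0.06200256, -0.32159806, -0.04459543]), 'ft_torque': array([-0.02443805,  0.01293803,  0.02364974]), 'finger_gap': 0.08553503198099964}
[[-0.94   0.342 -0.001]
 [ 0.342  0.94  -0.001]
 [ 0.    -0.001 -1.   ]]
```

View pics/top_s.png

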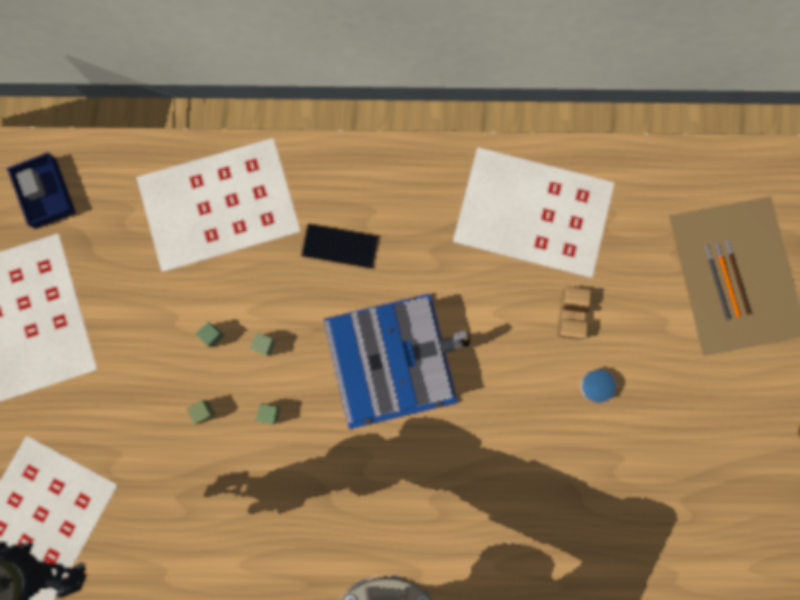

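View pics/scene_s.png

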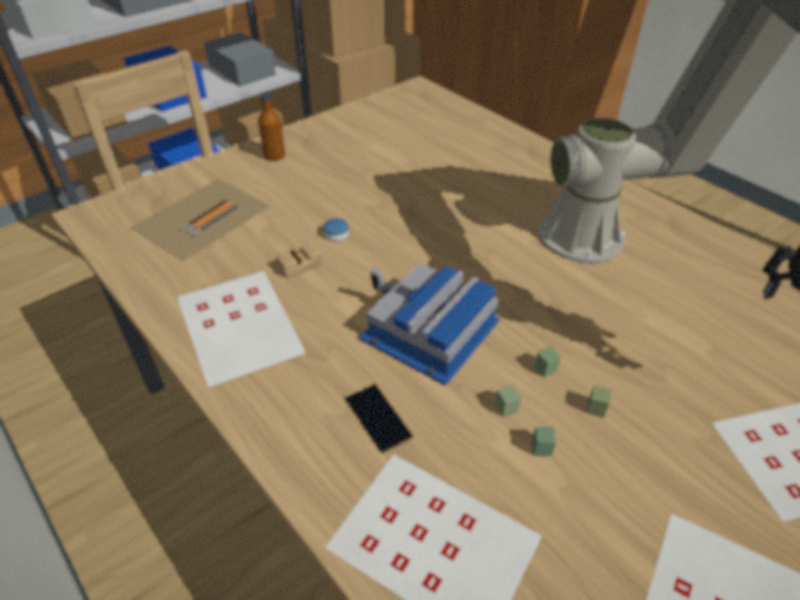

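Top view: four green blanks at about (208,334), (262,344), (200,411), (268,413). The vise is at (392,360) with its crank at (460,340). The phone is at (340,246), the clamp at (575,312) and the jar at (600,385). The scene view agrees.

```bash
cat >> h.py <<'E'
def green(c):
    h=cv2.cvtColor(c['image'],cv2.COLOR_RGB2HSV)
    m=cv2.inRange(h,(36,45,50),(88,255,255))
    m=cv2.morphologyEx(m,cv2.MORPH_OPEN,np.ones((3,3)))
    return [k for k in cv2.findContours(m,0,2)[0] if cv2.contourArea(k)>40]
def blue(c):
    h=cv2.cvtColor(c['image'],cv2.COLOR_RGB2HSV)
    return cv2.inRange(h,(100,120,50),(125,255,255))
def tri(c1,p1,c2,p2):
    P=[c['K']@np.c_[c['R'],c['t']] for c in(c1,c2)]
    X=cv2.triangulatePoints(P[0],P[1],np.array(p1,float).reshape(2,1),np.array(p2,float).reshape(2,1)); return (X[:3]/X[3]).ravel()
E
python3 - <<'E'
from h import *
import pickle
cs=pickle.load(open('c0.pkl','rb'))
t,s=cs['top'],cs['scene']
cen=lambda k:(lambda M:np.array([M['m10']/M['m00'],M['m01']/M['m00']]))(cv2.moments(k))
gs=[cen(k) for k in green(s)]
for k in green(t):
    p=cen(k); X=ray(t,*p,.04)
    q=proj(s,[X[0],X[1],.03]); j=min(gs,key=lambda g:np.hypot(*(g-q)))
    r=cv2.minAreaRect(k); print(p.round(1),X.round(3),'tri',tri(t,p,s,j).round(3),r[1],r[2],cv2.contourArea(k))
m=blue(t); ks=[k for k in cv2.findContours(m,0,2)[0] if cv2.contourArea(k)>60]
pts=np.vstack([k for k in ks if abs(cen(k)[0]-250)<60])
r=cv2.minAreaRect(pts);b=cv2.boxPoints(r);print(r);
for p in b: print(p, ray(t,*p,.05).round(3))
im=t['image'][180:280,190:330]; cv2.imwrite('pics/vc.png',cv2.cvtColor(cv2.resize(im,(770,550),interpolation=2),4))
E
```

```text
[171.1 264.3] [0.43  0.236 0.04 ] tri [0.43  0.237 0.026] (11.96308422088623, 10.982503890991211) 11.309932708740234 109.0
[127.9 263.3] [0.432 0.368 0.04 ] tri [0.432 0.371 0.027] (9.391485214233398, 11.180338859558105) 63.43495178222656 87.5
[167.8 219.9] [0.566 0.25  0.04 ] tri [0.568 0.252 0.025] (11.067971229553223, 9.803059577941895) 18.434947967529297 87.0
[133.9 213.9] [0.584 0.356 0.04 ] tri [0.586 0.359 0.026] (12.727920532226562, 11.31370735168457) 45.0 122.0
((242.83348083496094, 232.31309509277344), (70.68000793457031, 55.77830505371094), 76.37300109863281)
[207.40329 204.5386 ] [0.614 0.127 0.05 ]
[261.61145 191.39722] [ 0.656 -0.04   0.05 ]
[278.26367 260.0876 ] [ 0.445 -0.092  0.05 ]
[224.05551 273.22897] [0.404 0.073 0.05 ]
```

View pics/vc.png

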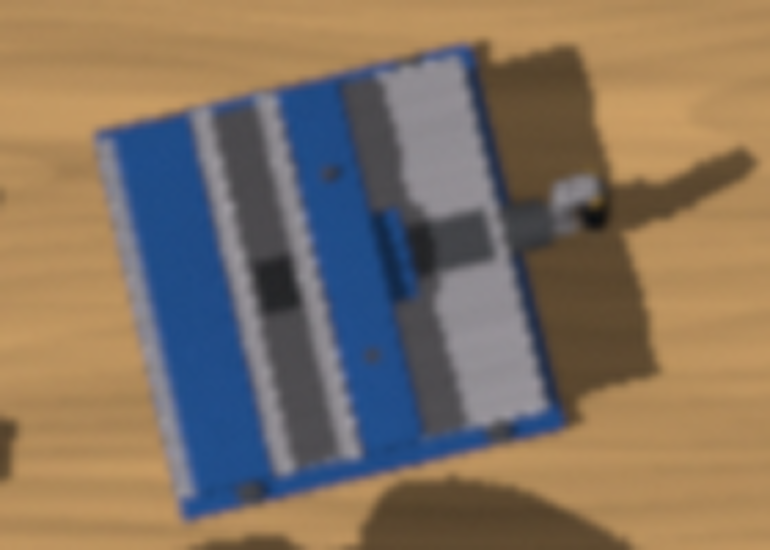

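The vise is centred near (0.53, 0.02) with a yaw of about 14°, and the crank arm points nearly straight up. Next I move the wrist camera over it.

```bash
python3 -m crank '{"travel":[[-0.5,-0.4,-1.7],[-1.2,-1.0,-1.7],[-2,-1.6,-1.7],[-2.7,-2.15,-1.7],[-3.3,-2.65,-1.7]],"turn":[0,0,0,0,0]}' 85
python3 -m crank '{"travel":[[-0.7,-0.55,0],[-1.4,-1.1,0],[-2.1,-1.7,0],[-2.8,-2.25,0],[-3.5,-2.8,0]],"turn":[0,0,0,0,0]}'
python3 -m crank '{"travel":[[-0.7,-0.55,0],[-1.4,-1.1,0],[-2.1,-1.7,0],[-2.8,-2.25,0],[-3.5,-2.8,0]],"turn":[0.1,0.2,0.3,0.4,0.5]}'
python3 -m crank '{"travel":[[0,0,0],[0,0,0],[0,0,0],[0,0,0],[0,0,0]],"turn":[0.1,0.2,0.3,0.4,0.47]}'
python3 - <<'E'
from h import *
import pickle
s=get_state();print(s['tcp_pos'],s['joint_pos'].round(2));print(toolR().round(3))
c=snap('wrist','w1.png');pickle.dump(c,open('w1.pkl','wb'))
E
```

```text
clock: 0.57
tcp_pos: [0.2853, 0.3942, 0.3]
orientation: [0.001, 0.173, 0.985, 0.001]
wrist_force: [-0.1, 0.7, -0.1]
finger_gap: 0.0849
clock: 0.98
tcp_pos: [0.378, 0.2409, 0.2993]
orientation: [0.0, 0.173, 0.985, 0.0]
wrist_force: [0.3, 0.2, 0.3]
finger_gap: 0.085
clock: 1.4
tcp_pos: [0.4714, 0.0877, 0.2992]
orientation: [-0.0, 0.414, 0.91, 0.0]
wrist_force: [0.3, 1.4, 1.0]
finger_gap: 0.0852
clock: 1.82
tcp_pos: [0.4708, 0.0892, 0.299]
orientation: [-0.0, 0.615, 0.789, -0.0]
wrist_force: [-0.3, -0.1, 0.2]
finger_gap: 0.0854
[0.47081677 0.08918558 0.29895211] [ 0.02  0.12 -0.04  1.42  0.    1.34]
[[-0.244  0.97  -0.001]
 [ 0.97   0.244  0.   ]
 [ 0.    -0.001 -1.   ]]
```

View pics/w1.png

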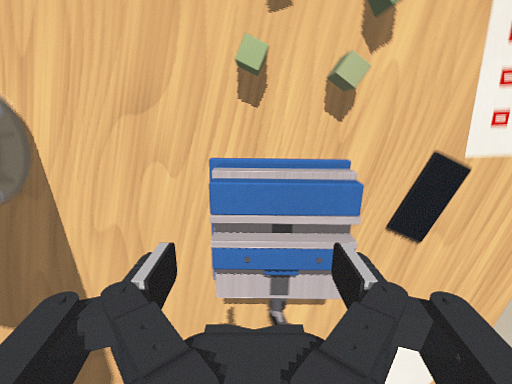

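In the wrist view the vise spans columns 210–360, with the jaws on rows 215–245 and the crank at (278,312). The image is nearly square to the jaws. Two blanks show at (252,52) and (348,70). I take a second view nearer the crank.

```bash
python3 -m crank '{"travel":[[-0.7,0.4,0],[-1.4,0.8,0],[-2.1,1.2,0],[-2.8,1.4,0],[-3.3,1.4,0]],"turn":[0,0,0,0,0]}'
python3 -m crank '{"travel":[[0,0,0],[0,0,0]],"turn":[0,0]}'
python3 - <<'E'
from h import *
import pickle
s=get_state();print(s['tcp_pos'],s['joint_pos'].round(2))
c=snap('wrist','w2.png');pickle.dump(c,open('w2.pkl','wb'))
i=cv2.imread('pics/w2.png');cv2.imwrite('pics/w2c.png',cv2.resize(i[0:384,150:420],(562,800))[0:600] if 0 else cv2.resize(i[60:384,110:460],(648,600)))
E
```

```text
clock: 2.28
tcp_pos: [0.5599, -0.0263, 0.2983]
orientation: [-0.0, 0.612, 0.791, -0.0]
wrist_force: [-0.8, 0.6, -0.9]
finger_gap: 0.0848
clock: 2.45
tcp_pos: [0.5581, -0.0252, 0.2986]
orientation: [-0.001, 0.613, 0.79, -0.0]
wrist_force: [-1.0, 0.3, 1.0]
finger_gap: 0.0848
[ 0.55807018 -0.02518368  0.29855813] [-0.19  0.27  0.16  1.45  0.    1.13]
```

View pics/w2c.png

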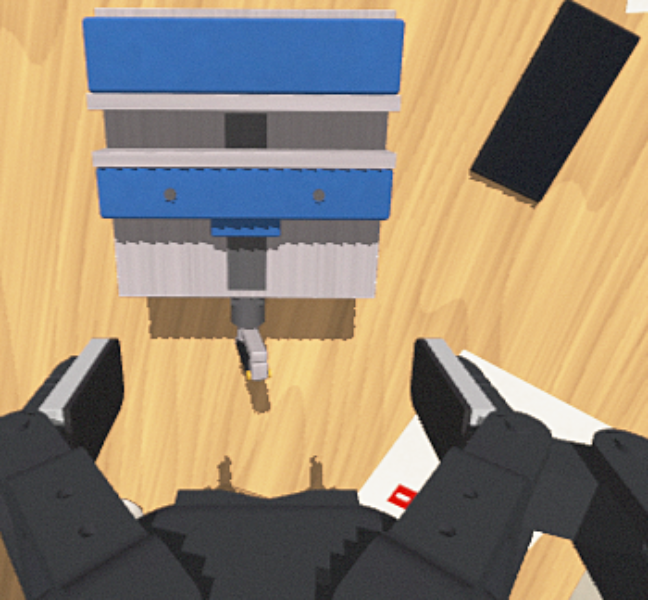

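```bash
cat > m.py <<'E'
from h import *
import pickle
def plates(c,r0,r1):
    im=c['image'].astype(int); s=im.max(2)-im.min(2)
    m=((s<45)&(im.min(2)>135)).astype(np.uint8); m[:r0]=0;m[r1:]=0
    m=cv2.morphologyEx(m,cv2.MORPH_OPEN,np.ones((2,9)))
    out=[]
    for k in cv2.findContours(m,0,2)[0]:
        x,y,w,h=cv2.boundingRect(k)
        if w>80 and h<25:
            f=lambda a,b:min(k[:,0].astype(float),key=lambda p:a*p[0]+b*p[1])
            out.append([f(1,3),f(-1,3),f(1,-3),f(-1,-3)]) # TL,TR,BL,BR
    return sorted(out,key=lambda o:o[0][1])
E
python3 - <<'E'
from m import *
a,b=pickle.load(open('w1.pkl','rb')),pickle.load(open('w2.pkl','rb'))
A=plates(a,205,260);B=plates(b,95,160)
for P,c in((A,a),(B,b)):
    for o in P: print(np.array(o).tolist()); print([ray(c,*p,.112).round(4).tolist() for p in o])
if len(A)==len(B):
    for o,q in zip(A,B): print('tri',[tri(a,o[i],b,q[i]).round(4).tolist() for i in range(4)])
# blue rims z
E
```

```text
[[210.0, 216.0], [360.0, 218.0], [210.0, 223.0], [359.0, 224.0]]
[[0.4282, 0.0243, 0.112], [0.621, 0.0698, 0.112], [0.4302, 0.0146, 0.112], [0.6228, 0.0615, 0.112]]
[[157.0, 111.0], [323.0, 112.0], [157.0, 119.0], [325.0, 120.0]]
[[0.4288, 0.0236, 0.112], [0.618, 0.0709, 0.112], [0.4301, 0.0147, 0.112], [0.6232, 0.0629, 0.112]]
[[165.0, 141.0], [322.0, 143.0], [160.0, 150.0], [322.0, 151.0]]
[[0.4432, -0.0084, 0.112], [0.6283, 0.0365, 0.112], [0.439, -0.0206, 0.112], [0.6314, 0.0274, 0.112]]
```

The fixed jaw face measures 199 mm long at z = 112 mm in both views. This gives the vise origin at (0.534, 0.009), a yaw of 13.8° and a gap of about 26 mm. Now a look at the crank.

```bash
cat >> h.py <<'E'
VO=np.array([.5338,.0093]);yw=np.arctan2(.2392,.9712);VR=np.array([[np.cos(yw),-np.sin(yw)],[np.sin(yw),np.cos(yw)]])
def tov(X): X=np.array(X,float); return np.r_[VR.T@(X[:2]-VO),X[2:]]
def fromv(X): X=np.array(X,float); return np.r_[VR@X[:2]+VO,X[2:]]
def st():
    s=get_state();T=toolR();print('t',round(s['clock'],2),'vise tcp',(tov(s['tcp_pos'])*1000).round(1),'yawerr',round(np.arctan2(T[1,1],T[0,1])-yw,4),'F',s['wrist_force'].round(1),'gap',round(s['finger_gap']*1000,1))
E
python3 -m crank '{"travel":[[-0.9,0,0.3],[-1.8,-0.2,0.6],[-2.7,-0.4,0.9],[-3.5,-0.4,1.2],[-4.0,-0.4,1.4]],"turn":[0,0,0,0,0]}'
python3 -m crank '{"travel":[[0,0,0],[0,0,0]],"turn":[0,0]}'
python3 - <<'E'
from h import *
import pickle
st()
c=snap('wrist','w3.png');pickle.dump(c,open('w3.pkl','wb'))
for a in(-.3,0,.3): print(a,proj(c,fromv([-.045*np.sin(a),-.161,.066+.045*np.cos(a)])).round(0), proj(c,fromv([.015*np.sin(a),-.161,.066-.015*np.cos(a)])).round(0))
i=cv2.imread('pics/w3.png');u,v=proj(c,fromv([0,-.161,.09])).astype(int);print(u,v)
u0,v0=max(u-70,0),max(v-60,0);cv2.imwrite('pics/w3c.png',cv2.resize(i[v0:v0+120,u0:u0+140],(700,600)));print(u0,v0)
s=pickle.load(open('c0.pkl','rb'))['scene'];u,v=proj(s,fromv([0,-.161,.09])).astype(int);print(u,v)
cv2.imwrite('pics/s3c.png',cv2.resize(cv2.cvtColor(s['image'],4)[v-25:v+25,u-30:u+30],(720,600)))
E
```

```text
clock: 2.92
tcp_pos: [0.5822, -0.1846, 0.2423]
orientation: [-0.0, 0.612, 0.79, -0.0]
wrist_force: [-0.1, 0.3, -0.2]
finger_gap: 0.0849
clock: 3.08
tcp_pos: [0.5819, -0.1829, 0.2426]
orientation: [-0.001, 0.613, 0.79, 0.0]
wrist_force: [-0.1, -0.2, 0.4]
finger_gap: 0.0851
t 3.08 vise tcp [   0.8 -198.1  242.6] yawerr 0.0104 F [-0.1 -0.2  0.4] gap 85.1
-0.3 [266. 153.] [249. 147.]
0 [253. 154.] [253. 147.]
0.3 [240. 153.] [257. 147.]
252 150
182 90
241 175
```

View pics/w3c.png

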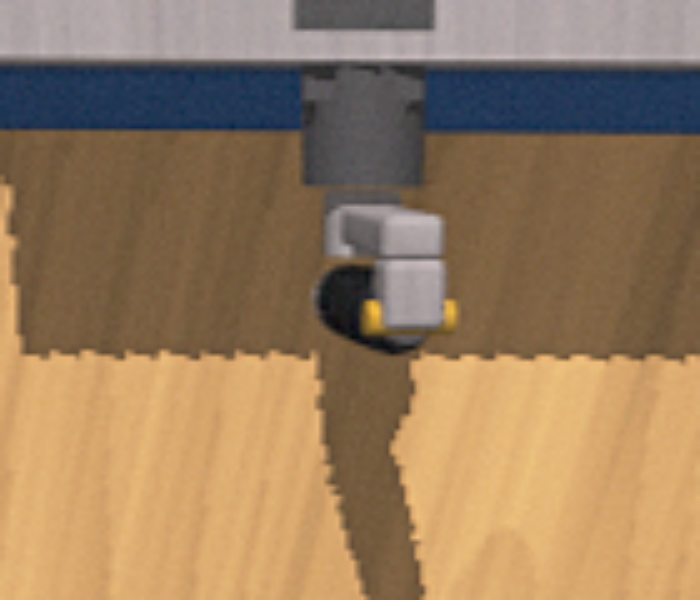

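The hinge pin is at about (264,153), so the crank angle is about -0.25 and the grip is stowed just outside the arm. I grasp the sleeve across the vise x direction and swing it out in an arc.

```bash
python3 -m crank '{"travel":[[0.4,0,0.8],[0.8,0,1.6],[0.8,0,2.4],[0.8,0,3.2],[0.8,0,3.6]],"turn":[0,0,-0.01,-0.01,-0.01]}' 60
python3 -m crank '{"travel":[[0,0,0.4],[0,0,0.8],[0,0,1.2],[0,0,1.2]],"turn":[0,0,0,0]}'
python3 -m crank '{"travel":[[0,0,0],[0,0,0],[0,0,0],[0,0,0],[0,0,0]],"turn":[0,0,0,0,0]}' 10 25
python3 -m crank '{"travel":[[0,0,0],[0,0,0],[0,0,0]],"turn":[0,0,0]}'
python3 -c "from h import *;st()"
```

```text
clock: 3.55
tcp_pos: [0.5726, -0.1489, 0.0968]
orientation: [-0.002, 0.607, 0.795, -0.0]
wrist_force: [-1.2, 0.5, 0.8]
finger_gap: 0.0601
clock: 3.88
tcp_pos: [0.5727, -0.1495, 0.0493]
orientation: [-0.002, 0.608, 0.794, -0.0]
wrist_force: [-1.4, 1.1, -0.1]
finger_gap: 0.0601
clock: 4.3
tcp_pos: [0.5743, -0.1524, 0.0522]
orientation: [0.0, 0.609, 0.793, -0.0]
wrist_force: [-3.1, -0.4, 3.6]
finger_gap: 0.0174
clock: 4.55
tcp_pos: [0.5743, -0.1524, 0.0522]
orientation: [0.0, 0.609, 0.793, 0.0]
wrist_force: [-4.8, 0.5, 6.3]
finger_gap: 0.0172
t 4.55 vise tcp [   0.6 -166.7   52.2] yawerr 0.0202 F [-4.8  0.5  6.3] gap 17.2
```

```bash
python3 -m crank '{"travel":[[-0.2,0,-0.02],[-0.4,0.02,-0.08],[-0.58,0.05,-0.17],[-0.75,0.08,-0.31],[-0.87,0.12,-0.46]],"turn":[0,0,0,0,0]}'
python3 -m crank '{"travel":[[-0.07,0.03,-0.12],[-0.12,0.06,-0.26],[-0.16,0.09,-0.4],[-0.18,0.12,-0.54],[-0.18,0.14,-0.6]],"turn":[0,0,0,0,0]}'
python3 -m crank '{"travel":[[0,0,0],[0,0,0]],"turn":[0,0]}'
python3 - <<'E'
from h import *
import pickle
st()
c=snap('wrist','w4.png');pickle.dump(c,open('w4.pkl','wb'))
s=snap('scene','s4.png');u,v=proj(s,fromv([0,-.18,.09])).astype(int)
i=cv2.imread('pics/w4.png')[90:330,130:390]; j=cv2.imread('pics/s4.png')[v-35:v+35,u-40:u+36]
cv2.imwrite('pics/x4.png',np.hstack([cv2.resize(i,(400,370)),cv2.resize(j,(400,370))]))
E
```

```text
clock: 4.97
tcp_pos: [0.5827, -0.1837, 0.067]
orientation: [-0.005, 0.609, 0.793, -0.003]
wrist_force: [-13.5, -2.0, -5.3]
finger_gap: 0.0168
clock: 5.38
tcp_pos: [0.5912, -0.1915, 0.092]
orientation: [-0.003, 0.61, 0.792, -0.003]
wrist_force: [-7.2, -6.4, -2.9]
finger_gap: 0.0168
clock: 5.55
tcp_pos: [0.5924, -0.1914, 0.0926]
orientation: [-0.002, 0.61, 0.793, -0.002]
wrist_force: [-8.0, -3.8, -0.0]
finger_gap: 0.017
t 5.55 vise tcp [   8.9 -208.9   92.6] yawerr 0.0177 F [-8.  -3.8 -0. ] gap 17.0
```

View pics/x4.png

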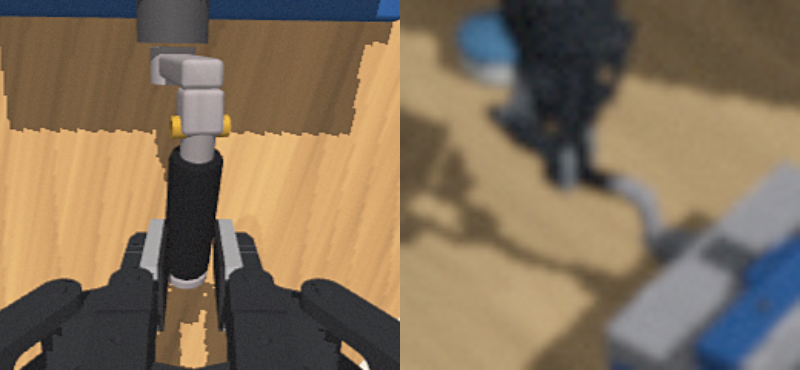

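The grip is out, seen along the tool axis with its end cap towards the gripper. I nudge it up to confirm that it sits on its stop.

```bash
python3 -m crank '{"travel":[[0,0.02,-0.06],[0,0.02,-0.12],[0,0.02,-0.12],[0,0.02,-0.12],[0,0.02,-0.06]],"turn":[-0.015,-0.015,-0.015,-0.015,-0.015]}'
python3 -m crank '{"travel":[[0,0,0],[0,0,0],[0,0,0]],"turn":[0,0,0]}'
python3 -c "from h import *;st()"
```

```text
clock: 6.07
tcp_pos: [0.5948, -0.1906, 0.0961]
orientation: [-0.001, 0.604, 0.797, -0.001]
wrist_force: [-5.3, -0.3, 5.3]
finger_gap: 0.0166
clock: 6.32
tcp_pos: [0.5947, -0.1905, 0.0959]
orientation: [-0.001, 0.604, 0.797, -0.001]
wrist_force: [-6.3, -1.5, 2.1]
finger_gap: 0.0168
t 6.32 vise tcp [  11.4 -208.5   95.9] yawerr 0.0335 F [-6.3 -1.5  2.1] gap 16.8
```

Run:
```python
from h import *
import pickle
c=snap('wrist','w5.png')
cv2.imwrite('pics/w5c.png',cv2.resize(cv2.imread('pics/w5.png')[130:310,170:350],(600,600)))
a=-.25
for a in(-.25,-.2,):
  H=np.array([-.045*np.sin(a),-.161,.066+.045*np.cos(a)]);u=np.array([-np.sin(a),0,np.cos(a)])
  for f in(1.2,1.4,1.57): print(a,f,[((proj(c,fromv(H+r*(-u*np.cos(f)+np.array([0,-1,0])*np.sin(f))))-[170,130])*600/180).round(0) for r in(0,.010,.06)])
```

```text
-0.25 1.2 [array([285., 138.]), array([277., 193.]), array([245., 408.])]
-0.25 1.4 [array([285., 138.]), array([280., 200.]), array([259., 455.])]
-0.25 1.57 [array([285., 138.]), array([282., 204.]), array([272., 492.])]
-0.2 1.2 [array([270., 138.]), array([264., 193.]), array([239., 408.])]
-0.2 1.4 [array([270., 138.]), array([266., 200.]), array([249., 456.])]
-0.2 1.57 [array([270., 138.]), array([268., 204.]), array([259., 494.])]
```

View pics/w5c.png

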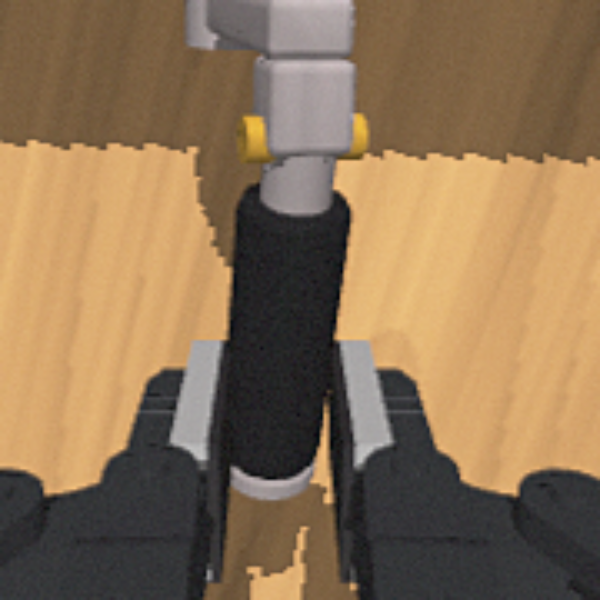

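```bash
cat > f.py <<'E'
from h import *
def pred(c,a,fs=(1.2,1.3,1.4,1.5,1.57),off=(0,0),sc=1):
  H=np.array([-.045*np.sin(a),-.161,.066+.045*np.cos(a)]);u=np.array([-np.sin(a),0,np.cos(a)]);o=np.array([0,-1,0.])
  for f in fs:
    d=-u*np.cos(f)+o*np.sin(f);n=u*np.sin(f)+o*np.cos(f)
    print(a,f,[((proj(c,fromv(H+r*d+h*n))-off)*sc).round(0).tolist() for r,h in((0,0),(.01,.009),(.06,.009),(.064,.007))])
E
python3 - <<'E'
from f import *
pred(read_camera('wrist'),-.3,off=(170,130),sc=600/180)
E
```

```text
-0.3 1.2 [[299.0, 138.0], [306.0, 228.0], [263.0, 445.0], [258.0, 451.0]]
-0.3 1.3 [[299.0, 138.0], [309.0, 227.0], [272.0, 468.0], [267.0, 475.0]]
-0.3 1.4 [[299.0, 138.0], [312.0, 225.0], [283.0, 490.0], [277.0, 499.0]]
-0.3 1.5 [[299.0, 138.0], [315.0, 222.0], [294.0, 510.0], [289.0, 522.0]]
-0.3 1.57 [[299.0, 138.0], [316.0, 220.0], [302.0, 522.0], [297.0, 536.0]]
```

The image shows the sleeve's end rim at row 478, against 522 expected when fully out, so the fold is only about 1.37. I keep lifting.

```bash
python3 -m crank '{"travel":[[0,0.02,-0.08],[0,0.04,-0.16],[0,0.05,-0.24],[0,0.05,-0.24],[0,0.05,-0.24]],"turn":[0.01,0.02,0.02,0.02,0.02]}' - 40
python3 - <<'E'
from f import *
st()
c=snap('wrist','w6.png');pred(c,-.3,off=(170,130),sc=600/180)
cv2.imwrite('pics/w6c.png',cv2.resize(cv2.imread('pics/w6.png')[130:310,170:350],(600,600)))
E
```

```text
clock: 6.83
tcp_pos: [0.597, -0.1889, 0.1049]
orientation: [-0.001, 0.611, 0.792, -0.0]
wrist_force: [-4.9, 1.4, -3.3]
finger_gap: 0.016
t 6.83 vise tcp [  13.9 -207.6  104.9] yawerr 0.0153 F [-4.9  1.4 -3.3] gap 16.0
-0.3 1.2 [[277.0, 132.0], [284.0, 217.0], [252.0, 425.0], [247.0, 431.0]]
-0.3 1.3 [[277.0, 132.0], [287.0, 216.0], [260.0, 446.0], [256.0, 454.0]]
-0.3 1.4 [[277.0, 132.0], [289.0, 213.0], [270.0, 465.0], [265.0, 475.0]]
-0.3 1.5 [[277.0, 132.0], [291.0, 211.0], [280.0, 483.0], [276.0, 495.0]]
-0.3 1.57 [[277.0, 132.0], [293.0, 208.0], [287.0, 494.0], [283.0, 508.0]]
```

View pics/w6c.png

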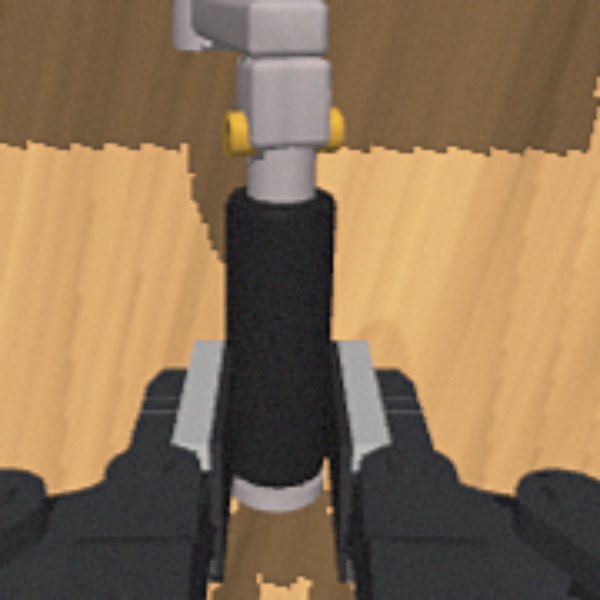

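The sleeve axis now runs parallel to the screw and the cap lies at the fully-out prediction, so step 1 is done. The sleeve sits near the fingertips, so I re-grip deeper, bring the crank to the top and turn 120° as a test.

```bash
python3 -m crank '{"travel":[[0,0,0],[0,0,0],[0,0,0.12],[0,0,0.25],[0,0,0.25]],"turn":[0,0,0.015,0.015,0.015]}' 32
python3 -m crank '{"travel":[[0,0,0],[0,0,0],[0,0,0],[0,0,0],[0,0,0]],"turn":[0,0,0,0,0]}' 10 60
python3 -m crank '{"travel":[[0,-0.12,-0.03],[0,-0.24,-0.05],[0,-0.34,-0.054],[0,-0.34,-0.054]],"turn":[0,0,0,0]}'
python3 -c "from h import *;st()"
python3 -m crank '{"travel":[[0,-0.56,0.15],[0,-0.97,0.56],[0,-1.125,1.125],[0,-0.974,1.69],[0,-0.974,1.69]],"turn":[0,0,0,0,0]}'
python3 -c "from h import *;st()"
```

```text
clock: 7.3
tcp_pos: [0.5982, -0.1893, 0.0948]
orientation: [-0.0, 0.617, 0.787, 0.0]
wrist_force: [-0.6, 0.0, -0.1]
finger_gap: 0.0317
clock: 7.72
tcp_pos: [0.5979, -0.1894, 0.0955]
orientation: [-0.0, 0.617, 0.787, -0.0]
wrist_force: [-0.9, -0.6, -1.3]
finger_gap: 0.0161
clock: 8.05
tcp_pos: [0.5845, -0.1928, 0.0981]
orientation: [0.0, 0.617, 0.787, 0.0]
wrist_force: [2.1, 1.1, -2.4]
finger_gap: 0.0155
t 8.05 vise tcp [   0.9 -208.4   98.1] yawerr 0.0004 F [ 2.1  1.1 -2.4] gap 15.5
clock: 8.47
tcp_pos: [0.5475, -0.2021, 0.0288]
orientation: [0.001, 0.617, 0.787, 0.001]
wrist_force: [2.3, 0.2, -3.6]
finger_gap: 0.0161
t 8.47 vise tcp [ -37.2 -208.5   28.8] yawerr 0.0 F [ 2.3  0.2 -3.6] gap 16.1
```

```bash
python3 -m crank '{"travel":[[0,0.41,0.41],[0,0.974,0.5625],[0,1.54,0.41],[0,1.948,0],[0,1.948,0]],"turn":[0,0,0,0,0]}'
python3 -m crank '{"travel":[[0,0.15,-0.56],[0,0,-1.125],[0,-0.41,-1.54],[0,-0.974,-1.69],[0,-0.974,-1.69]],"turn":[0,0,0,0,0]}'
python3 -c "from h import *;st()"
python3 -m crank '{"travel":[[0,-0.56,0.15],[0,-0.97,0.56],[0,-1.125,1.125],[0,-0.974,1.69],[0,-0.974,1.69]],"turn":[0,0,0,0,0]}'
python3 -m crank '{"travel":[[0,0.41,0.41],[0,0.974,0.5625],[0,1.54,0.41],[0,1.948,0],[0,1.948,0]],"turn":[0,0,0,0,0]}'
python3 -m crank '{"travel":[[0,0.15,-0.56],[0,0,-1.125],[0,-0.41,-1.54],[0,-0.974,-1.69],[0,-0.974,-1.69]],"turn":[0,0,0,0,0]}'
python3 - <<'E'
from f import *
st()
c=snap('wrist','w7.png');pred(c,0,off=(130,60),sc=600/250)
cv2.imwrite('pics/w7c.png',cv2.resize(cv2.imread('pics/w7.png')[60:310,130:380],(600,600)))
E
```

```text
clock: 8.88
tcp_pos: [0.6226, -0.1832, 0.0318]
orientation: [-0.001, 0.616, 0.788, -0.001]
wrist_force: [-3.1, -0.4, 4.9]
finger_gap: 0.0161
clock: 9.3
tcp_pos: [0.5819, -0.1935, 0.0983]
orientation: [-0.001, 0.617, 0.787, -0.001]
wrist_force: [-4.7, -0.9, -1.7]
finger_gap: 0.0159
t 9.3 vise tcp [  -1.8 -208.4   98.3] yawerr -0.0009 F [-4.7 -0.9 -1.7] gap 15.9
clock: 9.72
tcp_pos: [0.5479, -0.202, 0.0283]
orientation: [0.0, 0.617, 0.787, 0.001]
wrist_force: [0.3, 0.1, -5.1]
finger_gap: 0.016
clock: 10.13
tcp_pos: [0.6227, -0.1832, 0.0317]
orientation: [-0.001, 0.616, 0.788, -0.002]
wrist_force: [-5.4, -0.1, 6.0]
finger_gap: 0.0159
clock: 10.55
tcp_pos: [0.5828, -0.1933, 0.0983]
orientation: [-0.001, 0.617, 0.787, -0.001]
wrist_force: [-3.7, -0.2, -1.5]
finger_gap: 0.0156
t 10.55 vise tcp [  -0.9 -208.4   98.3] yawerr -0.0008 F [-3.7 -0.2 -1.5] gap 15.6
0 1.2 [[299.0, 267.0], [299.0, 332.0], [299.0, 487.0], [299.0, 491.0]]
0 1.3 [[299.0, 267.0], [299.0, 332.0], [299.0, 504.0], [299.0, 509.0]]
0 1.4 [[299.0, 267.0], [299.0, 330.0], [299.0, 520.0], [299.0, 527.0]]
0 1.5 [[299.0, 267.0], [299.0, 328.0], [299.0, 535.0], [299.0, 543.0]]
0 1.57 [[299.0, 267.0], [299.0, 326.0], [299.0, 544.0], [299.0, 554.0]]
```

View pics/w7c.png

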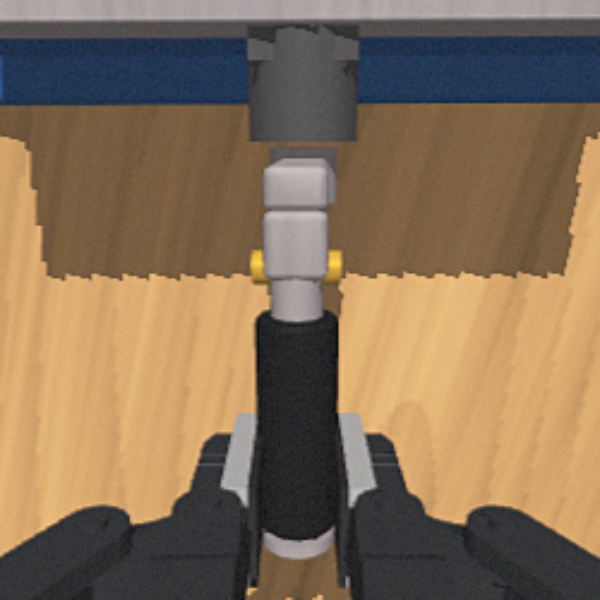

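The crank is straight up again after two full turns, at (297,265), with the grip fully out. The gap should be about 42 mm. I release, rise and look over the blanks.

```bash
python3 -m crank '{"travel":[[0,0,0],[0,0,0],[0,0,0],[0,0,-0.7],[0,0,-1.6]],"turn":[0,0,0,0,0]}' 60
python3 -m crank '{"travel":[[0.2,0,-0.9],[0.6,0,-1.8],[1.2,0,-2.6],[2,0,-3.2],[2.9,0,-3.4]],"turn":[0,0,0,0,0]}'
python3 -m crank '{"travel":[[0.9,0,0],[1.8,0,0],[2.7,0,0],[3.6,0,0],[4.5,0,0]],"turn":[0,0,0,0,0]}' 70
python3 -m crank '{"travel":[[0.9,0,0],[1.8,0,0],[2,0,0],[2,0,0],[2,0,0]],"turn":[0,0,0,0,0]}'
cat >> m.py <<'E'
def inter(c):  # quad corners of top faces in wrist view
    for k in green(c):
        M=cv2.moments(k);print('green',round(M['m10']/M['m00'],1),round(M['m01']/M['m00'],1),cv2.contourArea(k),cv2.approxPolyDP(k,2.5,True)[:,0].tolist())
E
python3 - <<'E'
from m import *
st()
c=snap('wrist','w8.png');pickle.dump(c,open('w8.pkl','wb'))
inter(c); print([np.array(o).tolist() for o in plates(c,100,384)])
E
```

```text
clock: 11.02
tcp_pos: [0.5834, -0.1915, 0.1588]
orientation: [-0.003, 0.616, 0.787, -0.001]
wrist_force: [0.1, -0.7, 0.4]
finger_gap: 0.0601
clock: 11.43
tcp_pos: [0.5594, -0.0803, 0.3024]
orientation: [0.004, 0.617, 0.787, 0.002]
wrist_force: [-0.0, 0.6, 0.1]
finger_gap: 0.0596
clock: 11.85
tcp_pos: [0.5141, 0.0966, 0.2982]
orientation: [0.0, 0.617, 0.787, 0.001]
wrist_force: [1.2, -0.5, -0.5]
finger_gap: 0.0701
clock: 12.27
tcp_pos: [0.4953, 0.1728, 0.2979]
orientation: [0.0, 0.616, 0.788, 0.0]
wrist_force: [0.9, -0.0, -0.1]
finger_gap: 0.0697
t 12.27 vise tcp [  1.7 167.9 297.9] yawerr 0.0023 F [ 0.9 -0.  -0.1] gap 69.7
green 219.4 111.7 609.0 [[212, 96], [204, 118], [226, 127], [235, 107]]
green 349.7 50.6 963.0 [[360, 29], [340, 41], [335, 51], [331, 49], [329, 55], [338, 71], [370, 52]]
[[[188.0, 218.0], [317.0, 218.0], [184.0, 230.0], [320.0, 229.0]], [[193.0, 267.0], [314.0, 267.0], [192.0, 273.0], [315.0, 273.0]]]
```

View pics/w8.png

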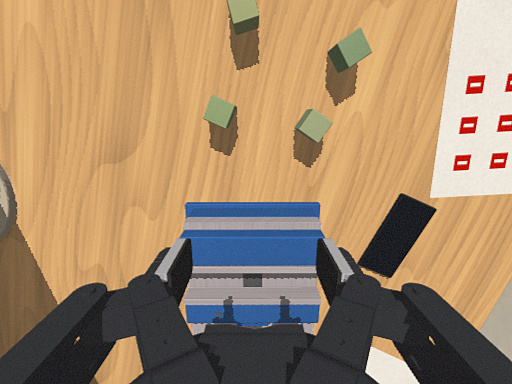

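All four blanks show, with tops near (219,112), (312,123), (349,48) and (243,14). I need a better detector that picks out the top faces.

```bash
cat > b.py <<'E'
from h import *
import pickle
def blanks(c,z=.05,verb=1):
    im=cv2.GaussianBlur(c['image'],(3,3),0).astype(int);g=im[...,1]-im[...,0]
    m=((g>6)&(im[...,1]>im[...,2]+3)).astype(np.uint8)
    m=cv2.morphologyEx(m,cv2.MORPH_OPEN,np.ones((3,3)))
    n,L,S,C=cv2.connectedComponentsWithStats(m); out=[]
    for i in range(1,n):
        if S[i,4]<200: continue
        v=im[...,1][L==i].astype(np.uint8); t=cv2.threshold(v,0,255,cv2.THRESH_OTSU)[0]
        if np.percentile(v,90)-np.percentile(v,10)<40: t=0
        k=max(cv2.findContours(((L==i)&(im[...,1]>t)).astype(np.uint8),0,2)[0],key=cv2.contourArea)
        P=np.array([ray(c,*p,z)[:2] for p in k[:,0]+0.0],np.float32)*1000
        r=cv2.minAreaRect(P); d=np.array(r[0])/1000
        if verb: print('px',C[i].round(0),'area',S[i,4],'ctr',d.round(4),'size',np.round(r[1],1),'ang',round(r[2],1))
        out.append((d,r[1],r[2],C[i]))
    return out
E
python3 - <<'E'
from b import *
blanks(pickle.load(open('w8.pkl','rb')));print()
blanks(pickle.load(open('w1.pkl','rb')))
s=get_state()['joint_pos'];print(s.round(2))
E
```

```text
px [350.  50.] area 938 ctr [0.585  0.3592] size [32.9 32.9] ang 48.0
px [219. 112.] area 614 ctr [0.4306 0.2379] size [33.  34.9] ang 79.9

px [381.   4.] area 204 ctr [0.5777 0.3289] size [31.5 13. ] ang 14.1
px [251.  54.] area 784 ctr [0.4311 0.2385] size [32.9 32.6] ang 79.3
px [354.  68.] area 397 ctr [0.5663 0.2525] size [31.4 31.8] ang 69.4
[ 0.18  0.2   0.06  1.43 -0.    1.51]
```

Two views agree within 1 mm on the blanks they share, and the top-face size at z = 50 mm is about right. I pick blank A at (0.431, 0.238), whose sides lie at -10.5°.

```bash
python3 -m crank '{"travel":[[0.5,-0.3,0.6],[1,-0.6,1.4],[1.5,-0.9,2.3],[1.97,-1.17,3.2],[1.97,-1.17,4]],"turn":[0.1,0.2,0.3,0.4,0.428]}' 70
python3 -m crank '{"travel":[[0,0,0.4],[0,0,0.8],[0,0,0.8]],"turn":[0,0,0]}'
python3 - <<'E'
from h import *
s=get_state();T=toolR();p=np.array([.431,.238]);d=p-s['tcp_pos'][:2];print(s['tcp_pos'].round(4),'tool dx dy',(T[:2,:2].T@d*1000).round(1),'yaw',np.degrees(np.arctan2(T[1,1],T[0,1])).round(1))
E
```

```text
clock: 12.73
tcp_pos: [0.4286, 0.2377, 0.1363]
orientation: [-0.001, 0.771, 0.637, -0.0]
wrist_force: [0.1, -0.1, -0.2]
finger_gap: 0.0699
clock: 12.98
tcp_pos: [0.429, 0.2355, 0.1026]
orientation: [-0.001, 0.77, 0.637, -0.003]
wrist_force: [-0.6, -0.3, -0.5]
finger_gap: 0.0699
[0.429  0.2355 0.1026] tool dx dy [2.9 1.5] yaw -10.8
```

```bash
python3 -m crank '{"travel":[[0.07,0.04,0.6],[0.07,0.04,1.3],[0.07,0.04,1.9],[0.07,0.04,2.25],[0.07,0.04,2.25]],"turn":[0,0,0,0,0]}'
python3 -m crank '{"travel":[[0,0,0],[0,0,0],[0,0,0],[0,0,0],[0,0,0]],"turn":[0,0,0,0,0]}' 20 40
python3 -m crank '{"travel":[[0,0,-0.5],[0,0,-1.4],[0,0,-2.4],[0,0,-3.4],[0,0,-4.4]],"turn":[0,0,0,0,0]}'
python3 -m crank '{"travel":[[0,0,-0.3],[0,0,-0.3],[0,0,-0.3],[0,0,-0.3]],"turn":[-0.12,-0.24,-0.36,-0.42]}'
python3 - <<'E'
from m import *
st()
w=pickle.load(open('w8.pkl','rb'))
for o in plates(w,100,384): print([(tov(ray(w,*p,.112))*1000).round(1).tolist() for p in o])
g=np.degrees(yw);print(g)
E
```

```text
clock: 13.4
tcp_pos: [0.4317, 0.2383, 0.0139]
orientation: [-0.001, 0.77, 0.638, -0.002]
wrist_force: [-0.3, -0.6, -0.2]
finger_gap: 0.0698
clock: 13.82
tcp_pos: [0.4342, 0.2404, 0.0176]
orientation: [0.001, 0.77, 0.638, 0.002]
wrist_force: [-0.3, -1.1, 6.2]
finger_gap: 0.0347
clock: 14.23
tcp_pos: [0.432, 0.2399, 0.1941]
orientation: [0.0, 0.77, 0.638, 0.0]
wrist_force: [0.2, -0.5, -1.0]
finger_gap: 0.0343
clock: 14.57
tcp_pos: [0.4328, 0.2402, 0.205]
orientation: [0.001, 0.617, 0.787, 0.001]
wrist_force: [-0.8, 1.3, -2.3]
finger_gap: 0.0342
t 14.57 vise tcp [-42.9 248.3 205. ] yawerr -0.0018 F [-0.8  1.3 -2.3] gap 34.2
[[-84.0, 112.8, 112.0], [85.9, 112.9, 112.0], [-90.5, 95.6, 112.0], [91.0, 97.2, 112.0]]
[[-82.1, 39.5, 112.0], [86.9, 39.6, 112.0], [-84.1, 30.0, 112.0], [88.9, 30.0, 112.0]]
13.836181423340145
```

```bash
python3 -m crank '{"travel":[[-0.9,0.1,0],[-1.9,0.2,0],[-2.9,0.3,0],[-3.9,0.37,0],[-4.9,0.37,0]],"turn":[0,0,0,0,0]}'
python3 -m crank '{"travel":[[-0.7,0,0],[-1.05,0,0.4],[-1.05,0,1],[-1.05,0,1.7],[-1.05,0,1.7]],"turn":[0,0,0,0,0]}'
python3 - <<'E'
from h import *
import pickle
st(); c=snap('wrist','w9.png');pickle.dump(c,open('w9.pkl','wb'))
cv2.imwrite('pics/w9c.png',cv2.resize(cv2.imread('pics/w9.png')[90:384,120:400],(571,600)))
E
```

```text
clock: 14.98
tcp_pos: [0.493, 0.0513, 0.2044]
orientation: [0.001, 0.619, 0.785, 0.0]
wrist_force: [0.9, 0.6, -2.1]
finger_gap: 0.0342
clock: 15.4
tcp_pos: [0.4987, 0.0118, 0.1315]
orientation: [-0.003, 0.62, 0.784, -0.002]
wrist_force: [-1.4, 0.5, -1.9]
finger_gap: 0.0343
t 15.4 vise tcp [-33.5  10.9 131.5] yawerr -0.0087 F [-1.4  0.5 -1.9] gap 34.3
```

View pics/w9c.png

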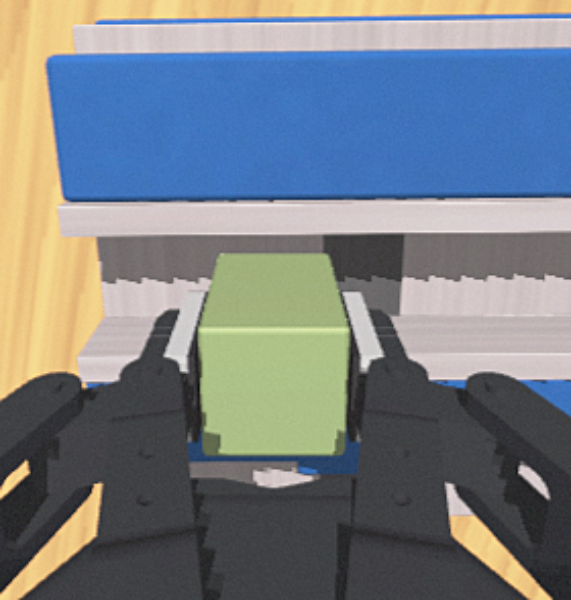

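The blank is held squarely above the bed between the jaws. Its front top edge is at crop row 325 and its base edge at row 253. I compute its offset in the hand.

Run:
```python
from h import *
import pickle
c=pickle.load(open('w9.pkl','rb'));k=294/600
f=lambda u,v,z:(tov(ray(c,120+u*k,90+v*k,z))*1000).round(1)
for dz in(.012,.0155,.019):
  b=.1315-dz
  print(dz,'top',f(203,325,b+.05),f(347,325,b+.05),'base',f(218,253,b),f(332,253,b),'rear top',f(203,455,b+.05))
```

```text
0.012 top [-47.6  28.9 169.5] [-16.9  28.7 169.5] base [-49.6  26.7 119.5] [-15.1  26.5 119.5] rear top [-49.1  -4.5 169.5]
0.0155 top [-48.2  27.  166. ] [-16.4  26.8 166. ] base [-50.   25.4 116. ] [-14.8  25.2 116. ] rear top [-49.7  -7.4 166. ]
0.019 top [-48.7  25.2 162.5] [-15.9  25.  162.5] base [-50.5  24.1 112.5] [-14.4  23.9 112.5] rear top [-50.3 -10.4 162.5]
```

```bash
python3 -m crank '{"travel":[[0.03,0.11,0],[0.03,0.11,0.2],[0.03,0.11,0.45],[0.03,0.11,0.7],[0.03,0.11,0.7]],"turn":[-0.009,-0.009,-0.009,-0.009,-0.009]}'
python3 -m crank '{"travel":[[0,0,0.05],[0,0,0.1],[0,0,0.1]],"turn":[0,0,0]}'
python3 -c "from h import *;st()"
```

```text
clock: 15.87
tcp_pos: [0.5049, 0.0146, 0.106]
orientation: [-0.001, 0.616, 0.788, -0.001]
wrist_force: [-0.8, 0.5, -0.9]
finger_gap: 0.0345
clock: 16.12
tcp_pos: [0.5061, 0.0142, 0.1037]
orientation: [-0.0, 0.616, 0.788, -0.0]
wrist_force: [-1.6, -0.1, -1.8]
finger_gap: 0.0342
t 16.12 vise tcp [-25.7  11.4 103.7] yawerr 0.0016 F [-1.6 -0.1 -1.8] gap 34.2
```

```bash
python3 -m crank '{"travel":[[0,-0.05,0.03],[0,-0.05,0.06],[0,-0.05,0.06]],"turn":[0,0,0]}'
python3 -m crank '{"travel":[[0,0,0.03],[0,0,0.06],[0,0,0.06]],"turn":[0,0,0]}'
python3 -c "from h import *;st()"
```

```text
clock: 16.37
tcp_pos: [0.5041, 0.0137, 0.1014]
orientation: [-0.0, 0.616, 0.788, 0.0]
wrist_force: [-0.1, -0.7, -1.2]
finger_gap: 0.0346
clock: 16.62
tcp_pos: [0.5045, 0.0136, 0.0996]
orientation: [0.0, 0.616, 0.788, 0.0]
wrist_force: [-1.3, 0.2, 3.3]
finger_gap: 0.0344
t 16.62 vise tcp [-27.5  11.2  99.6] yawerr 0.0014 F [-1.3  0.2  3.3] gap 34.4
```

The blank touched the bed at a TCP height of 99.6 mm, so its base sits 17.8 mm below the TCP. I release and go to measure the rest.

```bash
python3 -m crank '{"travel":[[0,0,0],[0,0,0],[0,0,0],[0,0,-0.4],[0,0,-1.2]],"turn":[0,0,0,0,0]}' 40
python3 -m crank '{"travel":[[0,0,-1],[0.4,0.2,-2],[1,0.6,-2.8],[1.8,1,-3.3],[2.7,1.6,-3.3]],"turn":[0,0,0,0,0]}'
python3 -m crank '{"travel":[[0.6,0.3,0],[1.15,0.6,0],[1.15,0.6,0],[1.15,0.6,0]],"turn":[0,0,0,0]}' 70
cat >> b.py <<'E'
def todo(p,yaw,dz=0): # tool shift to stand over p with tool y at yaw deg
    s=get_state();T=toolR();d=np.array(p)-s['tcp_pos'][:2];y=np.degrees(np.arctan2(T[1,1],T[0,1]))
    print('tool units',(T[:2,:2].T@d/.04).round(2),'turn',round(np.radians(y-yaw),3),'z',s['tcp_pos'][2].round(4))
E
sed -i 's/(g>6)&/(g>3)\&/' b.py
python3 - <<'E'
from b import *
st();c=snap('wrist','w10.png');B=blanks(c)
for b in B: print('vise',(tov(b[0])*1000).round(0))
t=snap('top','t10.png')
print([tuple(tri(t,proj(t,[*b[0],.05]),t,proj(t,[*b[0],.05]))[:0]) for b in B][:0])
for k in green(t): print(cv2.minAreaRect(k)[0], ray(t,*cv2.minAreaRect(k)[0],.05).round(3), cv2.contourArea(k))
todo([.5663,.2525],-20.6)
E
```

```text
clock: 17.03
tcp_pos: [0.5014, 0.0141, 0.144]
orientation: [-0.003, 0.616, 0.788, -0.002]
wrist_force: [-0.1, -0.1, -0.0]
finger_gap: 0.0399
clock: 17.45
tcp_pos: [0.5411, 0.1308, 0.285]
orientation: [0.003, 0.617, 0.787, 0.003]
wrist_force: [2.4, -1.1, 0.2]
finger_gap: 0.04
clock: 17.78
tcp_pos: [0.5513, 0.1819, 0.2783]
orientation: [-0.0, 0.615, 0.788, -0.0]
wrist_force: [0.1, 0.2, 0.5]
finger_gap: 0.0695
t 17.78 vise tcp [ 58.2 163.4 278.3] yawerr 0.0041 F [0.1 0.2 0.5] gap 69.5
px [312.  43.] area 1070 ctr [0.585  0.3591] size [33.2 33.2] ang 47.4
px [277. 122.] area 618 ctr [0.5657 0.2528] size [32.2 33.3] ang 70.4
px [193. 297.] area 767 ctr [ 0.5014 -0.0446] size [35.2 66.9] ang 7.8
vise [133. 327.]
vise [ 89. 229.]
vise [-44. -45.]
[]
(244.5, 239.0) [0.508 0.012 0.05 ] 130.5
tool units [1.66 0.8 ] turn 0.602 z 0.2786
```

```bash
python3 -m crank '{"travel":[[0.5,0.2,0.6],[1,0.5,1.4],[1.4,0.7,2.2],[1.66,0.8,3],[1.66,0.8,3.6]],"turn":[0.12,0.24,0.36,0.48,0.592]}'
python3 -m crank '{"travel":[[0,0,0.4],[0,0,0.8],[0,0,0.8],[0,0,0.8]],"turn":[0,0,0,0]}'
python3 -c "from b import *;todo([.5660,.2527],-20.1)"
```

```text
clock: 18.3
tcp_pos: [0.5657, 0.2531, 0.1323]
orientation: [-0.001, 0.821, 0.571, -0.001]
wrist_force: [-0.1, -0.0, 0.6]
finger_gap: 0.0697
clock: 18.63
tcp_pos: [0.5658, 0.2514, 0.1024]
orientation: [-0.0, 0.82, 0.573, -0.001]
wrist_force: [-0.2, -0.3, -0.2]
finger_gap: 0.0699
tool units [ 0.03 -0.01] turn 0.0 z 0.1024
```

```bash
python3 -m crank '{"travel":[[0.05,0,0.6],[0.05,0,1.3],[0.05,0,1.9],[0.05,0,2.1],[0.05,0,2.1]],"turn":[0,0,0,0,0]}'
python3 -m crank '{"travel":[[0,0,0],[0,0,0],[0,0,0],[0,0,0],[0,0,0]],"turn":[0,0,0,0,0]}' 20 40
python3 -c "from b import *;todo([.5660,.2527],-20.1)"
python3 -m crank '{"travel":[[0,0,-0.5],[0,0,-1.4],[0,0,-2.4],[0,0,-3.4],[0,0,-4.4]],"turn":[0,0,0,0,0]}'
python3 -m crank '{"travel":[[0,0,-0.3],[0,0,-0.3],[0,0,-0.3],[0,0,-0.3],[0,0,-0.3]],"turn":[-0.12,-0.24,-0.36,-0.48,-0.592]}'
python3 -m crank '{"travel":[[-0.9,-0.3,0],[-1.9,-0.6,0],[-2.9,-0.9,0],[-3.9,-1.2,0],[-4.8,-1.5,0]],"turn":[0,0,0,0,0]}'
python3 -m crank '{"travel":[[-0.6,0,0],[-0.6,0,0],[-0.6,0,0]],"turn":[0,0,0]}'
python3 -c "from b import *;st();print(fromv([.028,.0105]));todo(fromv([.028,.0105]),13.84)"
```

```text
clock: 19.05
tcp_pos: [0.5661, 0.2538, 0.018]
orientation: [-0.0, 0.819, 0.573, -0.001]
wrist_force: [-1.3, 0.3, 0.2]
finger_gap: 0.0697
clock: 19.47
tcp_pos: [0.5688, 0.2553, 0.0214]
orientation: [0.001, 0.819, 0.574, 0.002]
wrist_force: [-0.8, -0.9, 5.9]
finger_gap: 0.0342
tool units [-0.09 -0.04] turn 0.002 z 0.0214
clock: 19.88
tcp_pos: [0.5666, 0.2547, 0.1972]
orientation: [0.0, 0.819, 0.574, 0.0]
wrist_force: [1.2, -0.1, -1.1]
finger_gap: 0.0343
clock: 20.3
tcp_pos: [0.567, 0.2548, 0.2077]
orientation: [0.0, 0.614, 0.789, 0.0]
wrist_force: [0.0, -0.2, -2.3]
finger_gap: 0.0343
clock: 20.72
tcp_pos: [0.5547, 0.0521, 0.2075]
orientation: [0.0, 0.616, 0.788, 0.0]
wrist_force: [0.7, 0.8, -1.3]
finger_gap: 0.0342
clock: 20.97
tcp_pos: [0.561, 0.0292, 0.2074]
orientation: [0.0, 0.617, 0.787, 0.0]
wrist_force: [0.5, 0.4, -2.3]
finger_gap: 0.0342
t 20.97 vise tcp [ 31.2  12.9 207.4] yawerr -0.0016 F [ 0.5  0.4 -2.3] gap 34.2
[0.5584765  0.02619143]
tool units [-0.06 -0.08] turn -0.002 z 0.2074
```

```bash
python3 -m crank '{"travel":[[0,-0.08,0.6],[0,-0.08,1.2],[0,-0.08,1.8],[0,-0.08,2.3],[0,-0.08,2.3]],"turn":[0,0,0,0,0]}'
python3 -m crank '{"travel":[[0,0,0.1],[0,0,0.2],[0,0,0.2],[0,0,0.2]],"turn":[0,0,0,0]}'
python3 -c "from h import *;st()"
python3 -m crank '{"travel":[[0,0,0.05],[0,0,0.1],[0,0,0.1]],"turn":[0,0,0]}'
python3 -c "from h import *;st()"
```

```text
clock: 21.38
tcp_pos: [0.5549, 0.0313, 0.1111]
orientation: [-0.003, 0.616, 0.788, -0.002]
wrist_force: [-0.5, 0.4, -1.6]
finger_gap: 0.0345
clock: 21.72
tcp_pos: [0.5584, 0.0302, 0.108]
orientation: [0.001, 0.616, 0.788, 0.001]
wrist_force: [0.0, -0.0, -2.1]
finger_gap: 0.034
t 21.72 vise tcp [ 28.9  14.4 108. ] yawerr 0.002 F [ 0.  -0.  -2.1] gap 34.0
clock: 21.97
tcp_pos: [0.5583, 0.0298, 0.1034]
orientation: [0.001, 0.616, 0.788, 0.0]
wrist_force: [0.2, -0.1, -0.2]
finger_gap: 0.0345
t 21.97 vise tcp [ 28.7  14.1 103.4] yawerr 0.0014 F [ 0.2 -0.1 -0.2] gap 34.5
```

```bash
python3 -m crank '{"travel":[[0,0,0.03],[0,0,0.03],[0,0,0.03]],"turn":[0,0,0]}'
python3 -c "from h import *;st()"
python3 -m crank '{"travel":[[0,0,0],[0,0,0],[0,0,0],[0,0,-0.4],[0,0,-1.2]],"turn":[0,0,0,0,0]}' 40
python3 -m crank '{"travel":[[0,0,-1],[0.4,0.1,-2],[1,0.3,-2.8],[1.8,0.5,-3.3],[2.7,0.75,-3.3]],"turn":[0,0,0,0,0]}'
python3 -m crank '{"travel":[[0.9,0,0],[1.8,0,0],[2.7,0,0],[3.3,0,0],[3.3,0,0]],"turn":[0,0,0,0,0]}' 70
python3 -m crank '{"travel":[[0,0,0],[0,0,0]],"turn":[0,0]}'
python3 - <<'E'
from b import *
st();c=snap('wrist','w11.png');B=blanks(c)
for b in B: print('vise',(tov(b[0])*1000).round(0))
for b in B[:2]: todo(b[0],b[2]-90)
E
```

```text
clock: 22.22
tcp_pos: [0.5583, 0.0298, 0.1033]
orientation: [0.001, 0.616, 0.788, 0.001]
wrist_force: [-1.9, 0.1, 7.7]
finger_gap: 0.0344
t 22.22 vise tcp [ 28.7  14.1 103.3] yawerr 0.0014 F [-1.9  0.1  7.7] gap 34.4
clock: 22.63
tcp_pos: [0.5547, 0.0301, 0.1461]
orientation: [-0.004, 0.616, 0.788, -0.002]
wrist_force: [0.7, -0.2, 0.0]
finger_gap: 0.0398
clock: 23.05
tcp_pos: [0.5631, 0.1423, 0.2876]
orientation: [0.003, 0.617, 0.787, 0.003]
wrist_force: [1.2, -0.4, -0.5]
finger_gap: 0.0397
clock: 23.47
tcp_pos: [0.5275, 0.2743, 0.2813]
orientation: [-0.001, 0.614, 0.789, 0.0]
wrist_force: [0.2, -0.5, -0.5]
finger_gap: 0.0701
clock: 23.63
tcp_pos: [0.5291, 0.2697, 0.2815]
orientation: [0.0, 0.616, 0.788, -0.0]
wrist_force: [0.1, -0.3, 0.2]
finger_gap: 0.0698
t 23.63 vise tcp [ 57.7 254.  281.5] yawerr 0.0018 F [ 0.1 -0.3  0.2] gap 69.8
px [200.  76.] area 505 ctr [0.4327 0.3714] size [32.8 32.5] ang 28.0
px [308. 116.] area 769 ctr [0.5843 0.3603] size [33.5 35.8] ang 47.8
vise [-12. 376.]
vise [133. 329.]
tool units [ 3.06 -1.73] turn 1.324 z 0.2816
tool units [1.88 1.88] turn 0.979 z 0.2816
```

```bash
python3 -m crank '{"travel":[[0.7,-0.4,0.3],[1.4,-0.8,0.8],[2.1,-1.2,1.4],[2.8,-1.6,2.0],[3.06,-1.73,2.8]],"turn":[-0.1,-0.2,-0.244,-0.244,-0.244]}'
python3 -m crank '{"travel":[[0,0,0.8],[0,0,1.6],[0,0,1.6],[0,0,1.6]],"turn":[0,0,0,0]}'
python3 -c "from b import *;todo([.4327,.3714],28)"
```

```text
clock: 24.1
tcp_pos: [0.4314, 0.3736, 0.1706]
orientation: [0.0, 0.516, 0.857, 0.002]
wrist_force: [0.4, -0.1, 0.9]
finger_gap: 0.0699
clock: 24.43
tcp_pos: [0.4318, 0.3703, 0.1046]
orientation: [-0.001, 0.517, 0.856, -0.002]
wrist_force: [-0.2, 0.9, -0.4]
finger_gap: 0.0698
tool units [0.01 0.03] turn -0.004 z 0.1046
```

```bash
python3 -m crank '{"travel":[[0,0.03,0.6],[0,0.03,1.3],[0,0.03,1.9],[0,0.03,2.16],[0,0.03,2.16]],"turn":[0,0,0,0,0]}'
python3 -m crank '{"travel":[[0,0,0],[0,0,0],[0,0,0],[0,0,0],[0,0,0]],"turn":[0,0,0,0,0]}' 20 40
python3 -c "from b import *;todo([.4327,.3714],28)"
python3 -m crank '{"travel":[[0,0,-0.5],[0,0,-1.4],[0,0,-2.4],[0,0,-3.4],[0,0,-4.4]],"turn":[0,0,0,0,0]}'
python3 -m crank '{"travel":[[0,0,-0.3],[0,0,-0.3],[0,0,-0.3],[0,0,-0.3]],"turn":[0.12,0.24,0.244,0.244]}'
python3 -m crank '{"travel":[[-0.9,-0.3,0],[-1.9,-0.6,0],[-2.8,-0.9,0],[-3.7,-1.2,0],[-4.6,-1.5,0]],"turn":[0,0,0,0,0]}'
python3 -m crank '{"travel":[[-0.9,-0.1,0],[-1.9,-0.2,0],[-2.8,-0.3,0],[-3.7,-0.3,0],[-4.4,-0.3,0]],"turn":[0,0,0,0,0]}'
python3 -m crank '{"travel":[[0,0,0],[0,0,0]],"turn":[0,0]}'
python3 -c "from b import *;st();todo(fromv([-.084,.013]),13.84)"
```

```text
clock: 24.85
tcp_pos: [0.4338, 0.3719, 0.019]
orientation: [-0.0, 0.516, 0.856, -0.001]
wrist_force: [-0.7, -0.8, 0.2]
finger_gap: 0.0701
clock: 25.27
tcp_pos: [0.435, 0.3736, 0.0217]
orientation: [0.001, 0.516, 0.857, 0.002]
wrist_force: [0.3, -0.8, 6.3]
finger_gap: 0.0344
tool units [-0.02 -0.08] turn -0.002 z 0.0217
clock: 25.68
tcp_pos: [0.4332, 0.3727, 0.198]
orientation: [0.0, 0.516, 0.857, 0.0]
wrist_force: [0.6, 1.2, -3.0]
finger_gap: 0.0342
clock: 26.02
tcp_pos: [0.4334, 0.3728, 0.2079]
orientation: [0.0, 0.615, 0.789, 0.0]
wrist_force: [0.3, 0.6, -1.7]
finger_gap: 0.0347
clock: 26.43
tcp_pos: [0.4182, 0.1781, 0.2063]
orientation: [-0.001, 0.615, 0.789, -0.001]
wrist_force: [-0.0, -1.1, -0.8]
finger_gap: 0.0343
clock: 26.85
tcp_pos: [0.4497, 0.0037, 0.2067]
orientation: [-0.0, 0.615, 0.788, -0.0]
wrist_force: [0.6, 0.2, -2.3]
finger_gap: 0.0341
clock: 27.02
tcp_pos: [0.4498, 0.0049, 0.2065]
orientation: [-0.001, 0.617, 0.787, -0.0]
wrist_force: [0.0, -0.3, -2.3]
finger_gap: 0.0346
t 27.02 vise tcp [-82.6  15.8 206.5] yawerr 0.0005 F [ 0.  -0.3 -2.3] gap 34.6
tool units [-0.07 -0.03] turn 0.0 z 0.2065
```

```bash
python3 -m crank '{"travel":[[-0.13,-0.04,0.6],[-0.13,-0.04,1.2],[-0.13,-0.04,1.8],[-0.13,-0.04,2.3],[-0.13,-0.04,2.3]],"turn":[0,0,0,0,0]}'
python3 -m crank '{"travel":[[0,0,0.1],[0,0,0.2],[0,0,0.2],[0,0,0.2]],"turn":[0,0,0,0]}'
python3 -m crank '{"travel":[[0,0,0.05],[0,0,0.1],[0,0,0.1]],"turn":[0,0,0]}'
python3 -c "from h import *;st()"
python3 -m crank '{"travel":[[0,0,0.03],[0,0,0.03],[0,0,0.03]],"turn":[0,0,0]}'
python3 -c "from h import *;st()"
```

```text
clock: 27.43
tcp_pos: [0.4472, 0.0014, 0.1117]
orientation: [-0.002, 0.615, 0.788, -0.002]
wrist_force: [0.3, -2.9, -2.4]
finger_gap: 0.0344
clock: 27.77
tcp_pos: [0.4502, 0.0011, 0.108]
orientation: [0.0, 0.616, 0.788, 0.0]
wrist_force: [-0.9, 0.2, -2.3]
finger_gap: 0.0346
clock: 28.02
tcp_pos: [0.4504, 0.0006, 0.1037]
orientation: [0.0, 0.616, 0.788, 0.0]
wrist_force: [0.8, -0.2, -0.2]
finger_gap: 0.0344
t 28.02 vise tcp [-83.   11.5 103.7] yawerr 0.0015 F [ 0.8 -0.2 -0.2] gap 34.4
clock: 28.27
tcp_pos: [0.4505, 0.0006, 0.1036]
orientation: [0.001, 0.616, 0.788, 0.001]
wrist_force: [-2.7, -0.8, 9.8]
finger_gap: 0.0343
t 28.27 vise tcp [-83.   11.5 103.6] yawerr 0.0016 F [-2.7 -0.8  9.8] gap 34.3
```

```bash
python3 -m crank '{"travel":[[0,0,0],[0,0,0],[0,0,0],[0,0,-0.4],[0,0,-1.2]],"turn":[0,0,0,0,0]}' 39.5
python3 -m crank '{"travel":[[0,0,-1],[0.4,0.3,-2],[1,0.8,-2.8],[1.7,1.3,-3.3],[2.4,1.9,-3.3]],"turn":[0,0,0,0,0]}'
python3 -m crank '{"travel":[[0.7,0.5,0],[1.4,1,0],[2.1,1.5,0],[2.8,2,0],[3.35,2.35,0]],"turn":[0,0,0,0,0]}' 70
python3 -m crank '{"travel":[[0,0,0],[0,0,0]],"turn":[0,0]}'
python3 - <<'E'
from b import *
st();c=snap('wrist','w12.png');B=blanks(c)
for b in B: todo(b[0],b[2])
E
```

```text
clock: 28.68
tcp_pos: [0.4471, 0.0011, 0.1473]
orientation: [-0.003, 0.616, 0.788, -0.002]
wrist_force: [0.6, -0.1, -0.4]
finger_gap: 0.0393
clock: 29.1
tcp_pos: [0.5027, 0.1127, 0.2875]
orientation: [0.003, 0.617, 0.787, 0.003]
wrist_force: [0.6, -0.9, -0.1]
finger_gap: 0.0394
clock: 29.52
tcp_pos: [0.5603, 0.2672, 0.2813]
orientation: [-0.0, 0.616, 0.788, -0.0]
wrist_force: [-0.7, -0.7, -0.6]
finger_gap: 0.0701
clock: 29.68
tcp_pos: [0.5595, 0.2659, 0.2809]
orientation: [-0.0, 0.615, 0.788, -0.001]
wrist_force: [0.1, 0.3, -0.1]
finger_gap: 0.0701
t 29.68 vise tcp [ 86.3 243.  280.9] yawerr 0.0038 F [ 0.1  0.3 -0.1] gap 70.1
px [288. 108.] area 703 ctr [0.5841 0.3584] size [35.6 33.2] ang 47.4
px [129. 347.] area 324 ctr [ 0.422 -0.094] size [32.  44.5] ang 11.9
tool units [2.12 1.17] turn -0.584 z 0.2813
tool units [-7.87 -5.5 ] turn 0.037 z 0.2813
```

```bash
python3 -m crank '{"travel":[[0.5,0.3,0.3],[1,0.6,0.8],[1.5,0.9,1.4],[2,1.1,2.0],[2.14,1.18,2.8]],"turn":[-0.12,-0.24,-0.36,-0.48,-0.586]}'
python3 -m crank '{"travel":[[0,0,0.8],[0,0,1.6],[0,0,1.6],[0,0,1.6]],"turn":[0,0,0,0]}'
python3 -c "from b import *;todo([.5845,.3592],47.6)"
```

```text
clock: 30.15
tcp_pos: [0.586, 0.3606, 0.1711]
orientation: [0.001, 0.36, 0.933, 0.002]
wrist_force: [0.8, -0.9, 0.9]
finger_gap: 0.0703
clock: 30.48
tcp_pos: [0.5833, 0.3571, 0.1048]
orientation: [-0.002, 0.363, 0.932, -0.002]
wrist_force: [0.6, 0.7, 0.8]
finger_gap: 0.07
tool units [0.01 0.06] turn -0.003 z 0.1048
```

```bash
python3 -m crank '{"travel":[[0,0.05,0.6],[0,0.05,1.3],[0,0.05,1.9],[0,0.05,2.16],[0,0.05,2.16]],"turn":[0,0,0,0,0]}'
python3 -m crank '{"travel":[[0,0,0],[0,0,0],[0,0,0],[0,0,0],[0,0,0]],"turn":[0,0,0,0,0]}' 20 40
python3 -c "from b import *;todo([.5845,.3592],47.6)"
python3 -m crank '{"travel":[[0,0,-0.5],[0,0,-1.4],[0,0,-2.4],[0,0,-3.4],[0,0,-4.4]],"turn":[0,0,0,0,0]}'
python3 -m crank '{"travel":[[0,0,-0.3],[0,0,-0.3],[0,0,-0.3],[0,0,-0.3],[0,0,-0.3]],"turn":[0.12,0.24,0.36,0.48,0.586]}'
python3 -m crank '{"travel":[[-0.9,-0.3,0],[-1.8,-0.6,0],[-2.7,-0.9,0],[-3.6,-1.2,0],[-4.4,-1.2,0]],"turn":[0,0,0,0,0]}'
python3 -m crank '{"travel":[[-0.9,0,0],[-1.8,0,0],[-2.7,0,0],[-3.5,0,0],[-3.5,0,0]],"turn":[0,0,0,0,0]}'
python3 -m crank '{"travel":[[0,0,0],[0,0,0]],"turn":[0,0]}'
python3 -c "from b import *;st();todo(fromv([.084,.0115]),13.84)"
```

```text
clock: 30.9
tcp_pos: [0.5859, 0.3597, 0.0195]
orientation: [-0.001, 0.363, 0.932, -0.001]
wrist_force: [-0.0, -0.5, 0.0]
finger_gap: 0.0703
clock: 31.32
tcp_pos: [0.5879, 0.3613, 0.0227]
orientation: [0.002, 0.362, 0.932, 0.002]
wrist_force: [-0.3, -0.0, 5.7]
finger_gap: 0.0343
tool units [ 0.03 -0.1 ] turn -0.002 z 0.0227
clock: 31.73
tcp_pos: [0.5859, 0.3606, 0.1984]
orientation: [0.0, 0.362, 0.932, 0.0]
wrist_force: [1.1, 0.9, -1.8]
finger_gap: 0.0343
clock: 32.15
tcp_pos: [0.5863, 0.3608, 0.2089]
orientation: [0.0, 0.618, 0.786, 0.001]
wrist_force: [0.6, -0.0, -1.3]
finger_gap: 0.0342
clock: 32.57
tcp_pos: [0.5801, 0.1764, 0.2089]
orientation: [-0.0, 0.616, 0.788, -0.0]
wrist_force: [0.4, -0.1, -1.5]
finger_gap: 0.0346
clock: 32.98
tcp_pos: [0.6173, 0.0366, 0.2085]
orientation: [0.002, 0.619, 0.786, -0.0]
wrist_force: [0.5, -0.2, -1.0]
finger_gap: 0.0345
clock: 33.15
tcp_pos: [0.6155, 0.0425, 0.2082]
orientation: [-0.0, 0.616, 0.787, 0.0]
wrist_force: [-0.1, -0.9, -1.8]
finger_gap: 0.0344
t 33.15 vise tcp [ 87.3  12.7 208.2] yawerr 0.001 F [-0.1 -0.9 -1.8] gap 34.4
tool units [-0.03 -0.08] turn 0.001 z 0.2082
```

```bash
python3 -m crank '{"travel":[[-0.09,-0.08,0.6],[-0.09,-0.08,1.2],[-0.09,-0.08,1.8],[-0.09,-0.08,2.3],[-0.09,-0.08,2.3]],"turn":[0,0,0,0,0]}'
python3 -m crank '{"travel":[[0,0,0.1],[0,0,0.2],[0,0,0.2],[0,0,0.2]],"turn":[0,0,0,0]}'
python3 -m crank '{"travel":[[0,0,0.05],[0,0,0.1],[0,0,0.1]],"turn":[0,0,0]}'
python3 -c "from h import *;st()"
python3 -m crank '{"travel":[[0,0,0.04],[0,0,0.04],[0,0,0.04]],"turn":[0,0,0]}'
python3 -c "from h import *;st()"
```

```text
clock: 33.57
tcp_pos: [0.6103, 0.0399, 0.1116]
orientation: [-0.003, 0.615, 0.788, -0.002]
wrist_force: [-1.3, 0.3, -2.0]
finger_gap: 0.0343
clock: 33.9
tcp_pos: [0.6141, 0.0385, 0.1089]
orientation: [0.001, 0.616, 0.788, 0.001]
wrist_force: [0.8, -0.1, -1.9]
finger_gap: 0.0346
clock: 34.15
tcp_pos: [0.6142, 0.0381, 0.1047]
orientation: [0.001, 0.616, 0.788, 0.001]
wrist_force: [-1.8, 0.1, 1.9]
finger_gap: 0.0341
t 34.15 vise tcp [ 84.9   8.8 104.7] yawerr 0.0014 F [-1.8  0.1  1.9] gap 34.1
clock: 34.4
tcp_pos: [0.6142, 0.0381, 0.1046]
orientation: [0.001, 0.616, 0.788, 0.001]
wrist_force: [-3.5, 1.0, 10.8]
finger_gap: 0.0341
t 34.4 vise tcp [ 85.    8.8 104.6] yawerr 0.0015 F [-3.5  1.  10.8] gap 34.1
```

```bash
python3 -m crank '{"travel":[[0,0,0],[0,0,0],[0,0,0],[0,0,-0.4],[0,0,-1.2]],"turn":[0,0,0,0,0]}' 39.5
python3 -m crank '{"travel":[[0,0,-1],[0.2,-0.4,-2],[0.7,-1,-2.8],[1.3,-1.6,-3.7],[1.3,-2.1,-3.7]],"turn":[0,0,0,0,0]}'
python3 -m crank '{"travel":[[0,0,0],[0,0,0]],"turn":[0,0]}' 60
python3 - <<'E'
from b import *
st();c=snap('wrist','w13.png');pickle.dump(c,open('w13.pkl','wb'));B=blanks(c,.132)
for b in B: print((tov(b[0])*1000).round(1),round(b[2]-13.84,1))
cv2.imwrite('pics/w13c.png',cv2.resize(cv2.imread('pics/w13.png')[110:310,120:390],(800,593)))
E
```

```text
clock: 34.82
tcp_pos: [0.6103, 0.0383, 0.1459]
orientation: [-0.004, 0.616, 0.788, -0.002]
wrist_force: [-0.1, 0.6, -0.0]
finger_gap: 0.0394
clock: 35.23
tcp_pos: [0.5202, 0.0698, 0.3026]
orientation: [0.002, 0.616, 0.788, 0.002]
wrist_force: [0.5, 0.1, 0.7]
finger_gap: 0.0393
clock: 35.4
tcp_pos: [0.5191, 0.0686, 0.2994]
orientation: [0.001, 0.616, 0.788, 0.001]
wrist_force: [-0.6, -0.2, -0.5]
finger_gap: 0.06
t 35.4 vise tcp [-1.000e-01  6.110e+01  2.994e+02] yawerr 0.002 F [-0.6 -0.2 -0.5] gap 60.0
px [232. 218.] area 945 ctr [0.5052 0.0161] size [35.1 44.1] ang 13.4
px [276. 216.] area 853 ctr [0.5585 0.0307] size [33.5 41.2] ang 13.9
px [318. 216.] area 1006 ctr [0.6112 0.0437] size [37.  41.2] ang 13.9
px [187. 217.] area 708 ctr [0.4521 0.0046] size [34.  38.6] ang 13.5
[-26.2  13.5] -0.4
[29.1 14.9] 0.0
[83.3 14.9] 0.0
[-80.4  14.9] -0.4
```

View pics/w13c.png

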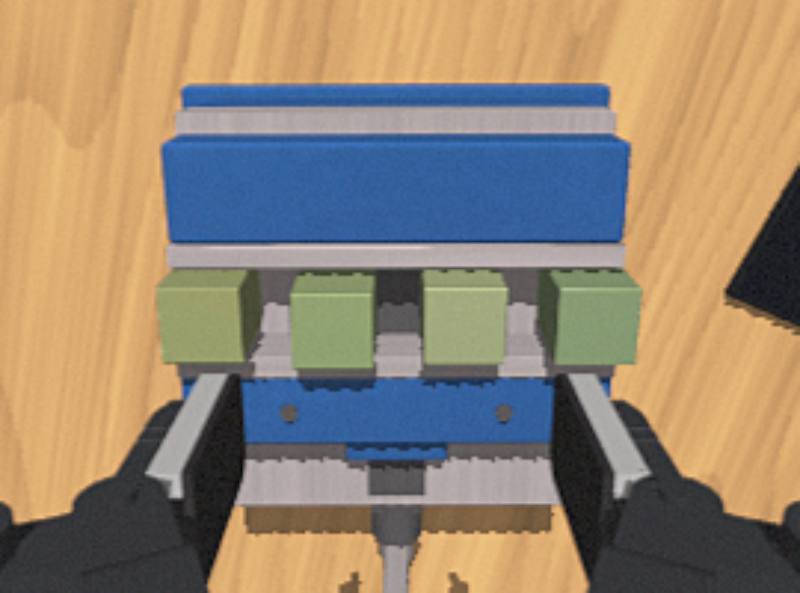

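All four blanks stand square in one row, with tops at (208,315), (333,320), (463,315) and (588,315) in the crop. Next I go back to the crank grip.

```bash
python3 -m crank '{"travel":[[-0.9,0,0],[-1.9,0,0],[-2.9,0,0],[-3.9,0,0],[-4.9,0,0]],"turn":[0,0,0,0,0]}'
python3 -m crank '{"travel":[[-0.9,0,0],[-1.84,0,0],[-1.84,0,0.6],[-1.84,0,1.4],[-1.84,0,2]],"turn":[0,0,0,0,0]}'
python3 -m crank '{"travel":[[0,0,0.3],[0,0,0.3],[0,0,0.3]],"turn":[0,0,0]}'
python3 - <<'E'
from f import *
st();c=snap('wrist','w14.png');pred(c,0,fs=(1.4,1.57))
im=c['image'];d=(im.max(2)<45);H=proj(c,fromv([0,-.17,.11])).astype(int);print(H)
for v in range(H[1]-10,H[1]+80,8):
  x=np.where(d[v,H[0]-60:H[0]+60])[0]; print(v,(x.min()+H[0]-60,x.max()+H[0]-60,len(x)) if len(x) else 0)
E
```

```text
clock: 35.87
tcp_pos: [0.5672, -0.1242, 0.296]
orientation: [-0.001, 0.616, 0.788, -0.0]
wrist_force: [1.2, -0.4, -0.2]
finger_gap: 0.0598
clock: 36.28
tcp_pos: [0.5842, -0.1951, 0.2136]
orientation: [-0.002, 0.617, 0.787, -0.0]
wrist_force: [0.5, 0.6, -0.7]
finger_gap: 0.0598
clock: 36.53
tcp_pos: [0.5837, -0.1935, 0.2037]
orientation: [-0.002, 0.616, 0.787, -0.0]
wrist_force: [-0.3, 0.3, 0.4]
finger_gap: 0.0599
t 36.53 vise tcp [  -0.  -208.8  203.7] yawerr 0.0009 F [-0.3  0.3  0.4] gap 59.9
0 1.4 [[253.0, 147.0], [253.0, 161.0], [253.0, 212.0], [253.0, 215.0]]
0 1.57 [[253.0, 147.0], [253.0, 160.0], [253.0, 215.0], [253.0, 219.0]]
[253 157]
147 0
155 0
163 (np.int64(245), np.int64(263), 19)
171 (np.int64(245), np.int64(263), 18)
179 (np.int64(245), np.int64(263), 17)
187 (np.int64(246), np.int64(263), 14)
195 (np.int64(246), np.int64(263), 17)
203 (np.int64(246), np.int64(263), 17)
211 (np.int64(246), np.int64(262), 16)
219 0
227 0
235 0
```

Sleeve centred at column 254 and ends by row 215–219, so it is still fully out and in place. Descend, grip, and crank shut up to 30° before the meeting point.

```bash
python3 -m crank '{"travel":[[0,0,0.7],[0,0,1.5],[0,0,2.2],[0,0,2.64],[0,0,2.64]],"turn":[0,0,0,0,0]}'
python3 -m crank '{"travel":[[0,0,0],[0,0,0],[0,0,0],[0,0,0],[0,0,0]],"turn":[0,0,0,0,0]}' 10 60
python3 -c "from h import *;st()"
python3 -m crank '{"travel":[[0,0.5625,0.15],[0,0.974,0.5625],[0,1.125,1.125],[0,0.974,1.69],[0,0.974,1.69]],"turn":[0,0,0,0,0]}'
python3 -m crank '{"travel":[[0,-0.41,0.41],[0,-0.974,0.5625],[0,-1.54,0.41],[0,-1.948,0],[0,-1.948,0]],"turn":[0,0,0,0,0]}'
python3 -m crank '{"travel":[[0,-0.15,-0.5625],[0,0,-1.125],[0,0.18,-1.36],[0,0.18,-1.36]],"turn":[0,0,0,0]}'
python3 -c "from h import *;st()"
```

```text
clock: 37.0
tcp_pos: [0.5827, -0.1925, 0.0974]
orientation: [-0.003, 0.616, 0.788, -0.001]
wrist_force: [-1.5, 0.2, -1.0]
finger_gap: 0.06
clock: 37.42
tcp_pos: [0.5853, -0.1942, 0.1025]
orientation: [0.002, 0.616, 0.788, 0.0]
wrist_force: [0.3, -2.6, 2.5]
finger_gap: 0.016
t 37.42 vise tcp [   1.4 -209.9  102.5] yawerr 0.0013 F [ 0.3 -2.6  2.5] gap 16.0
clock: 37.83
tcp_pos: [0.6182, -0.1857, 0.0296]
orientation: [-0.002, 0.617, 0.787, -0.004]
wrist_force: [-4.1, -6.2, -1.5]
finger_gap: 0.0158
clock: 38.25
tcp_pos: [0.5465, -0.2039, 0.0361]
orientation: [0.002, 0.617, 0.787, 0.0]
wrist_force: [-0.6, -0.2, 3.1]
finger_gap: 0.0158
clock: 38.58
tcp_pos: [0.5546, -0.2018, 0.0895]
orientation: [0.001, 0.616, 0.788, -0.001]
wrist_force: [-1.9, -2.9, 7.1]
finger_gap: 0.0154
t 38.58 vise tcp [ -30.3 -210.    89.5] yawerr 0.0018 F [-1.9 -2.9  7.1] gap 15.4
```

```bash
python3 -m crank '{"travel":[[0,0.08,-0.07],[0,0.15,-0.127],[0,0.24,-0.18],[0,0.32,-0.225],[0,0.32,-0.225]],"turn":[0,0,0,0,0]}'
python3 -c "from h import *;st()"
python3 -m crank '{"travel":[[0,0.06,-0.025],[0,0.127,-0.05],[0,0.127,-0.05],[0,0.127,-0.05]],"turn":[0,0,0,0]}'
python3 -c "from h import *;st()"
```

```text
clock: 39.0
tcp_pos: [0.5651, -0.1991, 0.0963]
orientation: [-0.0, 0.616, 0.788, -0.002]
wrist_force: [-6.5, -5.2, 6.3]
finger_gap: 0.0157
t 39.0 vise tcp [ -19.4 -209.8   96.3] yawerr 0.0012 F [-6.5 -5.2  6.3] gap 15.7
clock: 39.33
tcp_pos: [0.5701, -0.1979, 0.0983]
orientation: [0.0, 0.616, 0.787, -0.002]
wrist_force: [-5.7, -4.8, 6.7]
finger_gap: 0.0156
t 39.33 vise tcp [ -14.3 -209.8   98.3] yawerr 0.0011 F [-5.7 -4.8  6.7] gap 15.6
```

```bash
python3 -m crank '{"travel":[[0,0.08,-0.02],[0,0.153,-0.038],[0,0.153,-0.038],[0,0.153,-0.038]],"turn":[0,0,0,0]}'
python3 -c "from h import *;st()"
python3 -m crank '{"travel":[[0,0.05,-0.005],[0,0.1,-0.01],[0,0.1,-0.01],[0,0.1,-0.01]],"turn":[0,0,0,0]}'
python3 -c "from h import *;st()"
```

```text
clock: 39.67
tcp_pos: [0.5746, -0.1967, 0.0994]
orientation: [-0.001, 0.617, 0.787, -0.003]
wrist_force: [-8.2, -7.0, 6.8]
finger_gap: 0.0154
t 39.67 vise tcp [  -9.6 -209.8   99.4] yawerr 0.0005 F [-8.2 -7.   6.8] gap 15.4
clock: 40.0
tcp_pos: [0.5772, -0.196, 0.0996]
orientation: [-0.002, 0.617, 0.787, -0.004]
wrist_force: [-12.8, -8.5, 8.5]
finger_gap: 0.0157
t 40.0 vise tcp [  -6.9 -209.7   99.6] yawerr 0.0 F [-12.8  -8.5   8.5] gap 15.7
```

```bash
python3 -m crank '{"travel":[[0,0.05,0],[0,0.08,0],[0,0.08,0],[0,0.08,0],[0,0.08,0]],"turn":[0,0,0,0,0]}'
python3 -c "from h import *;st()"
python3 -m crank '{"travel":[[0,0.03,0],[0,0.03,0],[0,0.03,0],[0,0.03,0],[0,0.03,0]],"turn":[0,0,0,0,0]}'
python3 -c "from h import *;st()"
```

```text
clock: 40.42
tcp_pos: [0.5793, -0.1959, 0.0988]
orientation: [-0.002, 0.617, 0.787, -0.005]
wrist_force: [-12.6, -10.9, 5.4]
finger_gap: 0.0153
t 40.42 vise tcp [  -4.9 -210.2   98.8] yawerr -0.0006 F [-12.6 -10.9   5.4] gap 15.3
clock: 40.83
tcp_pos: [0.5802, -0.1957, 0.0988]
orientation: [-0.002, 0.617, 0.787, -0.005]
wrist_force: [-14.4, -12.0, 5.2]
finger_gap: 0.0152
t 40.83 vise tcp [  -4.  -210.2   98.8] yawerr -0.0007 F [-14.4 -12.    5.2] gap 15.2
```

```bash
python3 -m crank '{"travel":[[0,0,0],[0,0,0],[0,0,0],[0,0,-0.7],[0,0,-1.6]],"turn":[0,0,0,0,0]}' 50
python3 -m crank '{"travel":[[0,0,-0.9],[0.6,0,-1.8],[1.4,0,-2.6],[2.3,0,-3.4],[3.2,0,-3.4]],"turn":[0,0,0,0,0]}' 60
python3 -m crank '{"travel":[[0.6,0,0],[0.6,0,0],[0.6,0,0]],"turn":[0,0,0]}'
python3 - <<'E'
from b import *
from f import pred
st();c=snap('wrist','w15.png');pickle.dump(c,open('w15.pkl','wb'))
for b in blanks(c,.132): print((tov(b[0])*1000).round(1),round(b[2]-13.84,1))
for a in(.05,.1): pred(c,a,fs=(1.3,1.57),off=(110,60),sc=600/324)
for y in(.03,-.005): print(y,[(proj(c,fromv([x,y,.112]))-[110,60])*600/324 for x in(-.1,.1)])
cv2.imwrite('pics/w15c.png',cv2.resize(cv2.imread('pics/w15.png')[60:384,110:460],(648,600)))
E
```

```text
clock: 41.25
tcp_pos: [0.583, -0.1914, 0.1606]
orientation: [-0.004, 0.616, 0.788, -0.0]
wrist_force: [1.0, 0.7, 0.5]
finger_gap: 0.05
clock: 41.67
tcp_pos: [0.5572, -0.0724, 0.304]
orientation: [0.004, 0.617, 0.787, 0.002]
wrist_force: [1.0, 1.4, -0.3]
finger_gap: 0.0599
clock: 41.92
tcp_pos: [0.5495, -0.0473, 0.2999]
orientation: [0.0, 0.615, 0.789, 0.001]
wrist_force: [-0.2, -0.7, 0.2]
finger_gap: 0.06
t 41.92 vise tcp [  1.7 -58.7 299.9] yawerr 0.0048 F [-0.2 -0.7  0.2] gap 60.0
px [179. 118.] area 867 ctr [0.4519 0.0016] size [33.  32.1] ang 14.1
px [228. 118.] area 1063 ctr [0.5058 0.0151] size [36.7 34.2] ang 14.1
px [278. 118.] area 966 ctr [0.5588 0.0284] size [34.8 32.1] ang 14.1
px [324. 118.] area 1202 ctr [0.6133 0.0427] size [33.5 33.2] ang 14.1
[-81.4  12.1] 0.2
[-25.8  12.3] 0.3
[28.8 12.6] 0.3
[85.2 13.4] 0.2
0.05 1.3 [[259.0, 350.0], [259.0, 369.0], [260.0, 414.0], [260.0, 416.0]]
0.05 1.57 [[259.0, 350.0], [258.0, 369.0], [258.0, 427.0], [258.0, 430.0]]
0.1 1.3 [[256.0, 350.0], [255.0, 369.0], [257.0, 414.0], [258.0, 415.0]]
0.1 1.57 [[256.0, 350.0], [255.0, 368.0], [255.0, 427.0], [255.0, 430.0]]
0.03 [array([103.91218483,  77.87180864]), array([420.89737853,  79.41453367])]
-0.005 [array([108.77918376, 134.88057876]), array([415.8139179 , 136.22786222])]
```

View pics/w15c.png

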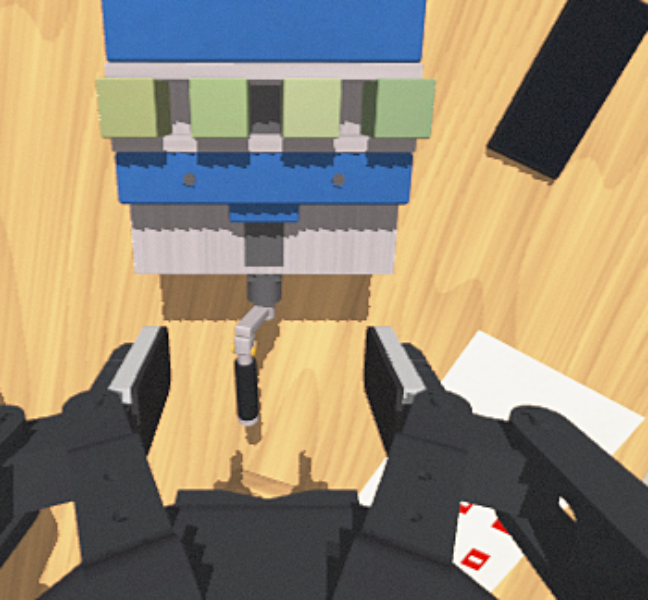

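All four blanks stand at y ≈ 12.5 mm, square within 0.3°, with the jaws closed on them. The crank stopped near a ≈ 6.55 with the force rising to about 17 N, and the grip is still out. Now I fold it with closed fingers, pushing down and then in.

```bash
python3 -m crank '{"travel":[[-0.9,-0.1,0],[-1.8,-0.19,0],[-2.7,-0.19,0],[-3.66,-0.19,0.4],[-3.66,-0.19,1.2]],"turn":[0,0,0,0,0]}' 0 20
python3 -m crank '{"travel":[[0,0,0.8],[0,0,1.6],[0,0,2.4],[0,0,2.8],[0,0,2.8]],"turn":[0,0,0,0,0]}'
python3 -c "from h import *;st()"
python3 -m crank '{"travel":[[0,0,0.25],[0,0,0.5],[0,0,0.75],[0,0,0.9],[0,0,0.9]],"turn":[0,0,0,0,0]}'
python3 -c "from h import *;st()"
python3 -m crank '{"travel":[[0,0,0.25],[0,0,0.5],[0,0,0.75],[0,0,1.05],[0,0,1.2]],"turn":[0,0,0,0,0]}'
python3 -c "from h import *;st()"
```

```text
clock: 42.38
tcp_pos: [0.5805, -0.202, 0.2529]
orientation: [0.005, 0.619, 0.785, 0.0]
wrist_force: [0.0, -0.3, 0.2]
finger_gap: 0.0004
clock: 42.8
tcp_pos: [0.5738, -0.1931, 0.1335]
orientation: [-0.005, 0.617, 0.787, -0.001]
wrist_force: [-1.1, -0.5, -0.1]
finger_gap: 0.0
t 42.8 vise tcp [  -9.5 -206.1  133.5] yawerr -0.0006 F [-1.1 -0.5 -0.1] gap 0.0
clock: 43.22
tcp_pos: [0.5768, -0.1931, 0.1027]
orientation: [-0.0, 0.616, 0.788, -0.0]
wrist_force: [-0.1, -0.3, -0.4]
finger_gap: 0.0003
t 43.22 vise tcp [  -6.6 -206.8  102.7] yawerr 0.0013 F [-0.1 -0.3 -0.4] gap 0.3
clock: 43.63
tcp_pos: [0.5759, -0.1925, 0.0535]
orientation: [-0.001, 0.616, 0.788, -0.0]
wrist_force: [-0.4, -0.7, -0.4]
finger_gap: -0.0001
t 43.63 vise tcp [  -7.3 -206.    53.5] yawerr 0.0016 F [-0.4 -0.7 -0.4] gap -0.1
```

```bash
python3 -m crank '{"travel":[[0.1,0.05,0],[0.2,0.1,0],[0.3,0.12,0],[0.4,0.12,0],[0.45,0.12,0]],"turn":[0,0,0,0,0]}'
python3 - <<'E'
from f import *
st();c=snap('wrist','w16.png');pred(c,.27,fs=(0.1,.4,.8,1.57),off=(150,60),sc=600/270)
cv2.imwrite('pics/w16c.png',cv2.resize(cv2.imread('pics/w16.png')[60:330,150:360],(467,600)))
E
```

```text
clock: 44.05
tcp_pos: [0.5778, -0.1738, 0.0563]
orientation: [0.001, 0.616, 0.788, 0.0]
wrist_force: [0.8, -1.1, 0.1]
finger_gap: -0.0002
t 44.05 vise tcp [  -1.  -188.3   56.3] yawerr 0.0022 F [ 0.8 -1.1  0.1] gap -0.2
0.27 0.1 [[163.0, 414.0], [183.0, 440.0], [247.0, 365.0], [250.0, 354.0]]
0.27 0.4 [[163.0, 414.0], [177.0, 460.0], [240.0, 434.0], [244.0, 425.0]]
0.27 0.8 [[163.0, 414.0], [167.0, 482.0], [223.0, 530.0], [227.0, 525.0]]
0.27 1.57 [[163.0, 414.0], [144.0, 497.0], [155.0, 733.0], [160.0, 739.0]]
```

View pics/w16c.png

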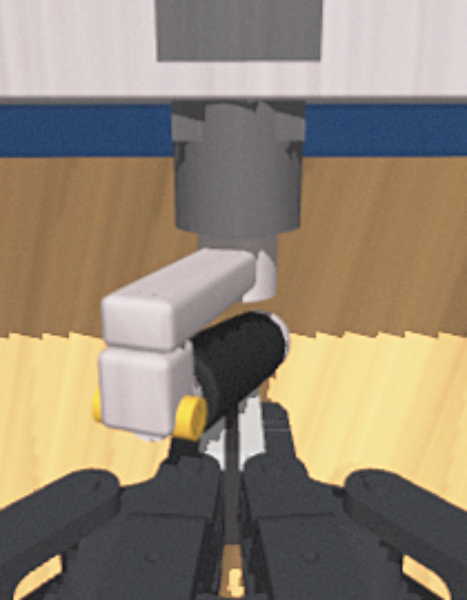

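The grip is nearly stowed now: hinge pin at (150,412), end cap at (283,335). I keep pressing until it stops.

```bash
python3 -m crank '{"travel":[[0.05,0.05,0],[0.1,0.08,0],[0.15,0.08,0],[0.15,0.08,0]],"turn":[0,0,0,0]}'
python3 -c "from h import *;st()"
python3 -m crank '{"travel":[[0.05,0,0],[0.1,0,0],[0.1,0,0],[0.1,0,0]],"turn":[0,0,0,0]}'
python3 -c "from h import *;st()"
python3 -m crank '{"travel":[[0.05,0,0],[0.1,0,0],[0.1,0,0],[0.1,0,0]],"turn":[0,0,0,0]}'
python3 -c "from h import *;st()"
```

```text
clock: 44.43
tcp_pos: [0.5794, -0.1676, 0.0558]
orientation: [0.0, 0.616, 0.788, 0.0]
wrist_force: [1.6, -1.2, -0.2]
finger_gap: -0.0001
t 44.43 vise tcp [   1.9 -182.7   55.8] yawerr 0.0018 F [ 1.6 -1.2 -0.2] gap -0.1
clock: 44.77
tcp_pos: [0.5799, -0.1658, 0.0567]
orientation: [0.003, 0.617, 0.787, -0.0]
wrist_force: [4.1, -6.4, 0.5]
finger_gap: 0.0001
t 44.77 vise tcp [   2.9 -181.1   56.7] yawerr 0.0007 F [ 4.1 -6.4  0.5] gap 0.1
clock: 45.1
tcp_pos: [0.5813, -0.1647, 0.0575]
orientation: [0.006, 0.617, 0.787, -0.001]
wrist_force: [7.0, -11.6, -1.8]
finger_gap: 0.0001
t 45.1 vise tcp [   4.5 -180.3   57.5] yawerr -0.0006 F [  7.  -11.6  -1.8] gap 0.1
```

It stopped where predicted (y ≈ -181 mm) with the force rising to 12 N, so the grip is on its stowed stop. I back away, rise and check.

```bash
python3 -m crank '{"travel":[[-0.4,0,0],[-0.9,0,0],[-1.4,0,-0.3],[-1.4,0,-1.2],[-1.4,0,-2.2]],"turn":[0,0,0,0,0]}'
python3 -m crank '{"travel":[[0,0,-0.9],[0.6,0,-1.8],[1.4,0,-2.7],[2.2,0,-3.6],[3,0,-3.9]],"turn":[0,0,0,0,0]}'
python3 -m crank '{"travel":[[0.9,0,0],[1.2,0,0],[1.2,0,0],[1.2,0,0]],"turn":[0,0,0,0]}'
python3 - <<'E'
from b import *
from f import pred
st();c=snap('wrist','w17.png')
for b in blanks(c,.132): print((tov(b[0])*1000).round(1),round(b[2]-13.84,1))
pred(c,.3,fs=(0,.2,.5),off=(110,60),sc=600/324)
t=read_camera('top');t0=pickle.load(open('c0.pkl','rb'))['top']
for n,(x,y) in dict(phone=(340,246),clamp=(575,312),jar=(600,385)).items():
    x=int(x*.64);y=int(y*.64);d=cv2.absdiff(t['image'][y-18:y+18,x-28:x+28],t0['image'][y-18:y+18,x-28:x+28]);print(n,'mean diff',d.mean().round(1))
cv2.imwrite('pics/w17c.png',cv2.resize(cv2.imread('pics/w17.png')[60:384,110:460],(648,600)))
E
```

```text
clock: 45.52
tcp_pos: [0.588, -0.2144, 0.1411]
orientation: [-0.004, 0.617, 0.787, -0.0]
wrist_force: [0.5, -0.4, 1.1]
finger_gap: 0.0
clock: 45.93
tcp_pos: [0.5629, -0.1032, 0.2996]
orientation: [0.001, 0.617, 0.787, 0.001]
wrist_force: [1.2, 1.1, -0.4]
finger_gap: 0.0006
clock: 46.27
tcp_pos: [0.5509, -0.0559, 0.2963]
orientation: [-0.001, 0.616, 0.788, -0.0]
wrist_force: [0.6, 0.1, 0.5]
finger_gap: 0.0001
t 46.27 vise tcp [  1.  -67.4 296.3] yawerr 0.003 F [0.6 0.1 0.5] gap 0.1
px [327. 110.] area 1264 ctr [0.6133 0.0428] size [33.8 33.3] ang 14.0
px [178. 110.] area 914 ctr [0.4521 0.0022] size [33.  32.2] ang 14.0
px [229. 110.] area 1089 ctr [0.5055 0.0149] size [35.9 33.3] ang 14.0
px [279. 110.] area 1026 ctr [0.5588 0.0282] size [34.9 33.3] ang 14.0
[85.2 13.5] 0.1
[-81.   12.6] 0.1
[-26.1  12.2] 0.1
[28.8 12.4] 0.1
0.3 0 [[246.0, 341.0], [250.0, 346.0], [269.0, 320.0], [271.0, 316.0]]
0.3 0.2 [[246.0, 341.0], [249.0, 349.0], [268.0, 334.0], [270.0, 330.0]]
0.3 0.5 [[246.0, 341.0], [248.0, 354.0], [265.0, 355.0], [267.0, 353.0]]
phone mean diff 3.3
clamp mean diff 32.8
jar mean diff 4.8
```

View pics/w17c.png

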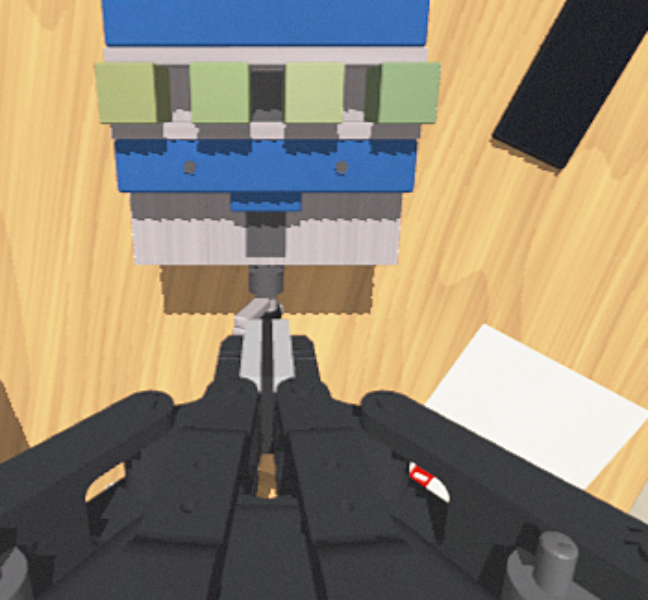

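The blanks have not moved. The stowed grip's end shows at (272,312), matching the stowed prediction. The clamp area of the top image differs, possibly from the arm's shadow, so I check it in the scene view and open the fingers to see the grip.

```bash
python3 -m crank '{"travel":[[0,0,0],[0,0,0],[0,0,0],[0,0,0]],"turn":[0,0,0,0]}' 70
python3 - <<'E'
from f import *
import pickle
c=read_camera('wrist');pred(c,.3,fs=(0,.15,.3,.5))
im=c['image'];d=((im.max(2)<50)).astype(np.uint8);u,v=proj(c,fromv([-.004,-.161,.08])).astype(int)
r=d[v-25:v+45,u-25:u+25];n,L,S,C=cv2.connectedComponentsWithStats(r)
for i in range(1,n):
    if S[i,4]>8: print('dark',S[i]+[u-25,v-25,0,0,0])
s=read_camera('scene');s0=pickle.load(open('c0.pkl','rb'))['scene']
a,b=[cv2.cvtColor(q['image'],cv2.COLOR_RGB2GRAY)[150:186,170:214].astype(np.float32) for q in(s0,s)]
print('scene clamp diff',cv2.absdiff(a,b).mean(),'shift',cv2.phaseCorrelate(a,b))
E
```

```text
clock: 46.7
tcp_pos: [0.5514, -0.057, 0.2964]
orientation: [-0.0, 0.617, 0.787, -0.0]
wrist_force: [-1.0, -0.3, 0.4]
finger_gap: 0.0481
0.3 0 [[243.0, 243.0], [245.0, 246.0], [255.0, 232.0], [256.0, 230.0]]
0.3 0.15 [[243.0, 243.0], [245.0, 247.0], [255.0, 238.0], [256.0, 236.0]]
0.3 0.3 [[243.0, 243.0], [244.0, 249.0], [254.0, 243.0], [255.0, 242.0]]
0.3 0.5 [[243.0, 243.0], [244.0, 250.0], [253.0, 251.0], [254.0, 250.0]]
dark [247 225  15  19 110]
scene clamp diff 18.357954 shift ((0.5000103041193391, -0.279063041449529), 0.35707069561805255)
```

```bash
python3 -c "
from h import *
st();print(hand_in())"
```

```text
t 46.8 vise tcp [  1.3 -68.3 296.6] yawerr 0.0009 F [ 0.5 -0.4  0.1] gap 63.0
the job is handed in; nothing more can be done
None
```

The vise is set up and the job is handed in at 46.8 s. I swung the grip out, opened the jaws two full turns, stood all four blanks on the bed in one row, cranked the jaws shut and folded the grip back.

**Last checks:**
- **Blanks:** their origins lie at x ≈ -81, -26, +29 and +85 mm along the jaw and y ≈ 12–13.5 mm. They are square to the jaws within 0.3° and did not move when the grip was folded back.
- **Clamping:** the resistance at the grip rose from about 7 N to about 17 N as the crank stopped near 6.55 rad. I could not read the force on each blank directly.
- **Grip:** it met its stowed stop with a 12 N push, and the image matches a fold angle near 0.
- **Bystanders:** the phone and jar areas look unchanged.

**Disagreements:**
- **First swing of the grip:** it reached only about 1.37 rad, so I lifted it on to about 1.55 rad.
- **Crank angle when tight:** the tool position suggested about 6.37 rad and the image about 6.55 rad. I trusted the image and put the difference down to play in the fingers.
- **Clamp area of the top view:** it differed from the first picture, and the scene view there also changed in brightness. The best match put the clamp within half a pixel of its first place, though only weakly. I took the change as the arm's shadow, as the arm never went near the clamp.

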